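# Set the screw-in end stop square and seat the work against it

### The arm

A 6-joint arm with a two-finger parallel gripper is mounted at the origin on a cart in front of the work surface, level with it; the furniture and walls round the work are solid. World frame = base frame: x ahead of the robot, y to its left, z up, the work surface at z = 0. Lengths are in m, angles in rad, forces in N, time in s.
With the tool pointing down it reaches from about 0.35 to 0.775 m from the base axis. Payload 5.5 kg.
Tool frame: the origin (TCP) lies at the very end of the fingers, on their centre line; the grasp point (between the pads) lies behind it (env.hold_point_z is the z of the grasp point in the tool frame, in m); z points along the fingers, y is the line along which they close (so a half turn about z gives the same grasp; the last joint's range is limited). The gripper opens to 85 mm and grips with 20 to 120 N. Pads are 22 mm wide; open, the fingers measure 114 mm over their backs; the gripper's body (76 mm by 85 mm) begins 54 mm behind the grasp point. The pads swing forward as they close: fully open they stand 13 mm farther back than shut.
Start: joints at [-1.406, 0.313, 0.046, 1.304, 0, 1.431], TCP at [0.173, -0.549, 0.192] pointing down, gripper open.
Joint ranges: [-2.76, 2.76], [-0.86, 1.69], [-1.03, 1.26], [-2.2, 2.34], [-1.47, 1.5], [-3.14, 3.14]. Speed limits (rad/s): [2.57, 2.57, 3.14, 3.14, 3.14, 3.14].

### API

Orientations are given as a unit quaternion [w, x, y, z].
In Python, from workcell import env gives the robot as it stands.
- The arm moves only by the tool arm_command, never from a script. Its argument "rows" is a list of rows, each an object with "delta_pos": the shift along the tool's x, y, z scaled (see below), a list of three; "rot": the turn, a rotation vector about the tool's x, y, z scaled (see below), a list of three; "fingers": the closure, from 0 (fully open) to 1 (shut). A call has 1 to 20 rows; each row shifts and turns the commanded pose from where the row before left it, along the tool's axes as they then stand; what a row does not reach is not made up. The controller multiplies each number of a shift by 0.02 m and each number of a turn by 360 degrees. A row lasts 1/10 s, in which the tool goes at most 50 mm and 8.59 degrees, less where a joint would pass 70% of its speed; a pose out of reach is approached as far as the arm can. A call with a number of a shift or a turn outside -1 to 1 is refused whole. A call with a gripper value outside its range is refused whole. The fingers move at their own pace and stop on an object; "squeeze" is the grip in N (left out, the last holds). Time passes only in rows, so rows that do not move let the fingers close. It gives the time, the measured TCP pose, the force and the opening at its end, in the units of the state.
- env.get_state(): the state, without advancing time (a new reading comes with each control period).
- env.read_camera(name): name is "side" or "top"; returns (picture, depth): 480x640x3 uint8, blue, green, red; 480x640 float32, m along the optical axis (not along the pixel's ray), 0 where there is no reading.
- env.get_calibration(name): a dict with "mtx" (3x3 intrinsics, pixels), "distortion" ([k1, k2, p1, p2, k3] as OpenCV has them; the pictures are not rectified), "R" (3x3) and "t" (3): a world point X has camera coordinates R X + t. Camera axes: x right, y down, z forward; pixel columns grow to the right and rows downward; lengths in m; the calibration is good to about 2 mm. A picture is of the moment at which its call begins. get_calibration takes no time and is no camera call.
- env.hand_in(): hands the job in, once; it reports no verdict.
The state is a dict: "clock": time; "joint_pos": joint angles; "qvel": joint speeds; "tau": joint torques, N m; "tcp_pos": TCP position; "orientation": TCP orientation; "wrist_force": force on the tool from outside, world axes, zero at the start; "ft_torque": the same for the moment, N m; "finger_gap": finger opening in m.
Only numpy, scipy, OpenCV 4.12 (cv2) and the standard library are available. Lean on these libraries where they do the work, as an engineer would, in place of code of your own. Each camera call takes 0.05 s, during which the arm holds its last target. There are 200 camera calls.

### The job

On the plywood stop board, screw the metal end stop down (clockwise seen from above) until its one flat face looks squarely along the board at the long wood block lying on the board in front of it; it has no hard stop, and it springs back a little when you let go, so it must stand square once released. Then slide the block along the board and press its end squarely and centrally home against that flat face with a firm but gentle push, about 12 N for half a second and never more than 18 N. Leave the block resting flat on the board against the face, and do not disturb the other things lying about.

Things in the scene. Friction and masses are not known exactly. Their poses are not given: they have to be found in the camera images.
- jig: The stop board, fixed to the table: plywood 170 x 300 x 12 mm (its x, y, z), top face 12 mm over its origin (centre of the underside). A batten 24 mm wide and 8 mm high runs along its +x edge (its inner side at x = +59 mm). The stop turns about the upright axis at x = 0, y = +75 mm; the work belongs on the -y side of it, on the line x = 0.
- stop_head: The steel screw-in stop. Origin on its upright turning axis, at the head's underside: 4 mm over the board top when square, up to 2.5 mm more when unscrewed (4 mm a turn). Head 28 mm high, 42 mm wide, round behind (radius 21 mm), with one flat upright face 22 mm from the axis on its -y side. Square = its axes parallel to the board's, the face looking to the board's -y.
- stop_bar (a point): Middle of the grip bar on top of the stop, on the turning axis, 38 mm above the stop's origin: 14 mm thick (stop's x), 42 mm long (its y), 20 mm high. It starts 1.9 to 3.3 rad anticlockwise of square; clockwise screws it down and can run on about 1.4 rad past square; it may be turned back.
- stop_face (a point): Centre of the stop's flat face, 42 mm wide, 28 mm high. The stop turns against a steady friction of about 0.3 N m through a springy washer of 1.8 N m/rad: while being turned, the head runs about 0.17 rad ahead, and springs back by that when let go.
- work: The red-brown wood block to be seated, loose, 50 x 110 x 28 mm (its x, y, z), origin at the centre of its underside, lying on the board with its long axis roughly along the board's y. About 0.12 kg, may differ by a third.
- work_end (a point): Centre of the block's +y end face (50 x 28 mm), the end that goes against the stop.
- block_small: Bystander: wood off-cut 30 x 70 x 18 mm lying across the board behind the stop.
- pencil1: Bystander: carpenter's pencil, 169 mm long, on the table on the robot's side of the board.
- block_red: Bystander: red-brown wood off-cut 34 x 62 x 30 mm on the table (much shorter than the work).
- chisel1: Bystander: wide chisel, 239 mm long, on the table.
- plane1: Bystander: block plane 52 x 165 x 56 mm on the table.
- offcut_b: Bystander: wood off-cut 60 x 90 x 40 mm on the table.
- sander: Bystander: cork sanding block 51 x 78 x 30 mm on the table.

How it is judged:
By the outcome, as a careful person would: the job done as asked, in the order asked, and still so for the second after the job is handed in, with the robot touching nothing.
It also fails if it takes over 72 s, if anything falls off the work surface, if the arm or the gripper's body presses on something with over 40 N, if the wrist force passes 120 N, or if a joint passes its speed limit or range.

## Working session

There is one attempt and no reset: what is moved stays moved. The work goes in short steps, Python scripts to look and compute and a tool call to move; the robot and the scene stay as the last step left them, time stands still between calls to the robot, and variables do not carry over. Pictures are saved under pics/ and viewed, on a budget of 10 in all, crops included, one or two more only if the job needs it, and the job is handed in when it is done.

Besides the shell and the picture viewer there is one more tool, called after "Emit:" as name(argument=value, ...), one argument or row to a line, values as JSON. arm_command: Moves the arm, as the interface text tells. Shifts and turns lie within -1 to 1; 1 stands for 0.02 m of shift or 360 degrees of turn. Its arguments: {"type":"object","properties":{"rows":{"type":"array","items":{"type":"object","properties":{"delta_pos":{"type":"array","items":{"type":"number","minimum":-1,"maximum":1}},"rot":{"type":"array","items":{"type":"number","minimum":-1,"maximum":1}},"fingers":{"type":"number"}}}},"squeeze":{"type":"number"}},"required":["rows"]}

```bash
ls; mkdir -p pics
python3 - <<'E'
from workcell import env
import cv2, numpy as np
np.set_printoptions(precision=4,suppress=True)
print(env.hold_point_z, env.get_state())
for n in("top","side"):
    p,d=env.read_camera(n); cv2.imwrite(f"pics/{n}0.png",p); np.savez(f"{n}0.npz",p=p,d=d)
    c=env.get_calibration(n); print(n,c, "cam pos",-np.array(c["R"]).T@c["t"])
E
```

```text
pics
-0.0187 {'clock': 0.0, 'joint_pos': array([-1.4056,  0.314 ,  0.0449,  1.3036,  0.    ,  1.4312]), 'qvel': array([-0.0015, -0.0013,  0.0013,  0.0009,  0.0001, -0.0019]), 'tau': array([ -0.0006, -48.0627,  29.8532,   0.019 ,  -0.0003,  -0.    ]), 'tcp_pos': array([ 0.1724, -0.5479,  0.1911]), 'orientation': array([-0.0009,  0.9884,  0.1518, -0.    ]), 'wrist_force': array([-0.4542,  0.0689,  0.1769]), 'ft_torque': array([ 0.0452, -0.0021,  0.0059]), 'finger_gap': 0.08544194064931954}
top {'mtx': array([[505.3117,   0.    , 325.1735],
       [  0.    , 505.3117, 240.9029],
       [  0.    ,   0.    ,   1.    ]]), 'distortion': array([-0.0805,  0.    ,  0.    ,  0.    ,  0.    ]), 'R': array([[ 0.0082, -0.9996,  0.0285],
       [-0.9829, -0.0133, -0.1835],
       [ 0.1838, -0.0265, -0.9826]]), 't': array([-0.2296,  0.5849,  0.8291])} cam pos [ 0.4244 -0.1998  0.9286]
side {'mtx': array([[603.6807,   0.    , 313.8946],
       [  0.    , 603.6807, 237.7496],
       [  0.    ,   0.    ,   1.    ]]), 'distortion': array([-0.023,  0.   ,  0.   ,  0.   ,  0.   ]), 'R': array([[ 0.9244, -0.3813, -0.0018],
       [-0.2181, -0.5247, -0.8229],
       [ 0.3128,  0.7611, -0.5682]]), 't': array([-0.6349,  0.0603,  1.2942])} cam pos [ 0.1952 -1.1954  0.7838]
```

View pics/top0.png

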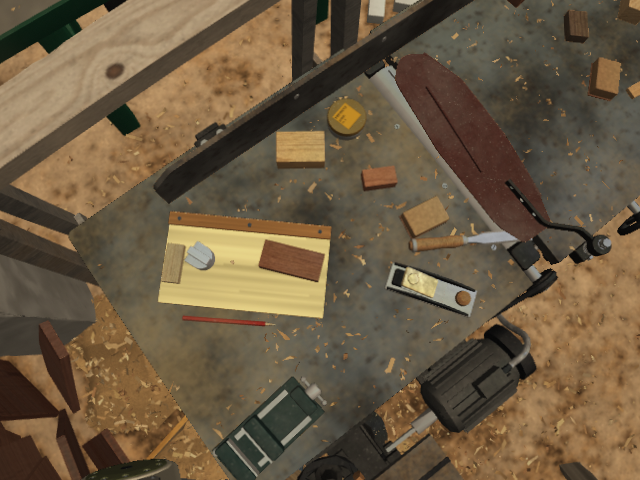

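View pics/side0.png

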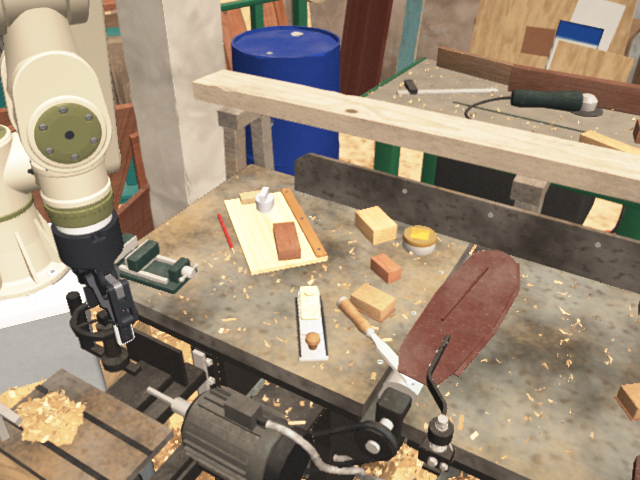

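The top view shows the board's corners at about (160,302), (323,318), (331,226) and (168,212), the stop at (200,256) and the work at (291,260). The batten is on the upper (+x) edge and the off-cut is at (173,263). The side view confirms this layout. Next I'll measure them.

```bash
cat > h.py <<'E'
from workcell import env
import cv2, numpy as np
np.set_printoptions(precision=4,suppress=True)
def ray(name,uv,z):
    """pixels (N,2) -> world points on plane height z"""
    c=env.get_calibration(name); K=np.array(c["mtx"]);R=np.array(c["R"]);t=np.array(c["t"])
    u=cv2.undistortPoints(np.float64(uv).reshape(-1,1,2),K,np.array(c["distortion"])).reshape(-1,2)
    d=np.c_[u,np.ones(len(u))]@R; o=-R.T@t
    return o+d*((z-o[2])/d[:,2])[:,None]
def proj(name,X):
    c=env.get_calibration(name)
    return cv2.projectPoints(np.float64(X).reshape(-1,1,3),cv2.Rodrigues(np.array(c["R"]))[0],np.float64(c["t"]),np.array(c["mtx"]),np.array(c["distortion"]))[0].reshape(-1,2)
def big(m):
    cs,_=cv2.findContours(m.astype(np.uint8),cv2.RETR_EXTERNAL,cv2.CHAIN_APPROX_NONE)
    return max(cs,key=cv2.contourArea)
def cloud(name,d):
    v,u=np.nonzero(d>0); z=d[v,u]; c=env.get_calibration(name)
    n=cv2.undistortPoints(np.float64(np.c_[u,v]).reshape(-1,1,2),np.array(c["mtx"]),np.array(c["distortion"])).reshape(-1,2)
    P=(np.c_[n,np.ones(len(n))]*z[:,None]-c["t"])@np.array(c["R"])
    o=np.full(d.shape+(3,),np.nan); o[v,u]=P; return o
E
python3 - <<'E'
from h import *
f=np.load("top0.npz");p,d=f["p"],f["d"]
hsv=cv2.cvtColor(p,cv2.COLOR_BGR2HSV); C=cloud("top",d)
for n,(u,v) in dict(board=(230,285),board2=(240,240),work=(291,260),bat=(250,222),stop=(200,256),off=(173,263),table=(200,360)).items():
    print(n,hsv[v,u],p[v,u],C[v,u])
cv2.imwrite("pics/crop0.png",cv2.resize(p[200:330,150:345],None,fx=4,fy=4,interpolation=cv2.INTER_CUBIC))
s=np.load("side0.npz"); cv2.imwrite("pics/crops0.png",cv2.resize(s["p"][170:280,210:335],None,fx=6,fy=5.4,interpolation=cv2.INTER_CUBIC))
np.savetxt("/dev/stdout",C[244:272:2,184:220:3,2]*1000,fmt="%4.0f")
E
```

```text
board [ 22 108 207] [119 185 207] [ 0.5122 -0.0525  0.0116]
board2 [ 23 109 215] [123 193 215] [ 0.5953 -0.0677  0.0129]
work [ 12 141 130] [ 58  87 130] [ 0.5554 -0.1633  0.0395]
bat [ 14 157 128] [ 49  87 128] [ 0.6279 -0.0857  0.0197]
stop [ 47  13 176] [167 176 171] [ 0.5563 -0.0075  0.0666]
off [ 20 102 163] [ 98 142 163] [0.5484 0.0484 0.0307]
table [ 20 103 102] [ 61  88 102] [ 0.3777 -0.0024  0.0028]
24   12
  16   47   45   50   67   70   66   66   66   47   27   11
  11   46   47   47   46   65   66   67   66   52   23   11
  15   12   47   46   48   47   67   68   62   41   11   12
  17   13   46   49   51   46   50   65   53   34   15   12
  12   12   13   47   50   49   47   45   39   21   14   13
  15   13   14   12   21   42   44   39   25   13   15   12
  15   14   17   14   14   15   13   14   14   10   13   11
```

View pics/crop0.png

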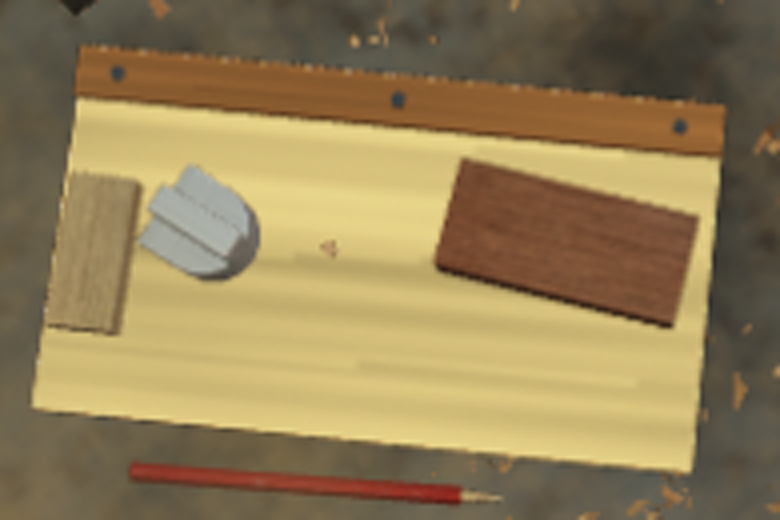

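```bash
cat > meas.py <<'E'
from h import *
def rect(P):
    (c,s,a)=cv2.minAreaRect(np.float32(P[:,:2]*1000)); b=cv2.boxPoints((c,s,a))
    e=[b[1]-b[0],b[2]-b[1]]; L=max(e,key=np.linalg.norm)
    return np.array(c),sorted(np.round(s,1)),np.degrees(np.arctan2(L[1],L[0]))%180   # long-axis yaw
def edges(name,p,d,box=None):
    hsv=cv2.cvtColor(p,cv2.COLOR_BGR2HSV); C=cloud(name,d); Z=C[...,2]; X,Y=C[...,0],C[...,1]
    reg=(X>.40)&(X<.70)&(Y>-.27)&(Y<.11)
    H,S,V=cv2.split(hsv); out={}
    yel=reg&(abs(Z-.012)<.006)&(H>17)&(H<30)&(S>70)&(V>150)
    yel=cv2.morphologyEx(yel.astype(np.uint8),cv2.MORPH_OPEN,np.ones((3,3)))
    out["board"]=ray(name,cv2.convexHull(big(yel)).reshape(-1,2),.012)
    wk=reg&(Z>.028)&(Z<.05)&(H<18)&(S>90)
    out["work"]=ray(name,big(wk).reshape(-1,2),.040)
    gr=reg&(Z>.057)&(S<60)&(Z<.08)
    out["bar"]=ray(name,big(gr).reshape(-1,2),.066)
    hd=reg&(Z>.035)&(S<60)&(Z<.08)
    out["head"]=ray(name,big(hd).reshape(-1,2),.046)
    return out,C
E
python3 - <<'E'
from meas import *
for n in("top","side"):
    f=np.load(n+"0.npz"); o,C=edges(n,f["p"],f["d"])
    for k,P in o.items(): print(n,k,*rect(P))
E
```

```text
top board [539.7062 -77.4129] [np.float64(144.6), np.float64(300.4)] 85.284584
top work [ 555.5938 -163.7111] [np.float64(49.9), np.float64(109.6)] 76.61369
top bar [557.8368  -4.7433] [np.float64(14.0), np.float64(42.1)] 59.23949
top head [559.4011  -2.2098] [np.float64(40.8), np.float64(48.1)] 57.71823Traceback (most recent call last):
  File "<stdin>", line 3, in <module>
  File "meas.py", line 12, in edges
    out["board"]=ray(name,cv2.convexHull(big(yel)).reshape(-1,2),.012)
                                         ~~~^^^^^
  File "h.py", line 15, in big
    return max(cs,key=cv2.contourArea)
ValueError: max() iterable argument is empty
```

View pics/crops0.png

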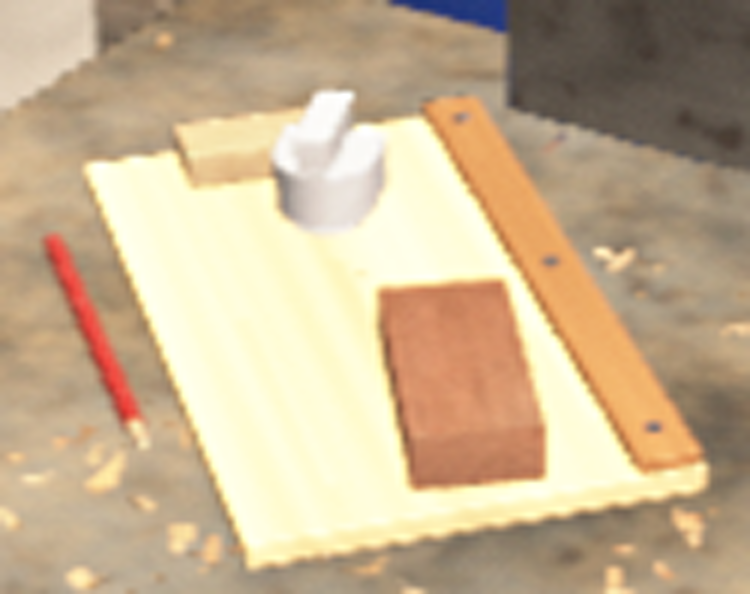

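The measured sizes match the given ones: board 144.6 x 300.4, work 49.9 x 109.6 and bar 14.0 x 42.1 mm. The board's y axis has a yaw of 85.3° and the stop axis is at about (0.558, -0.004). The flat face looks towards yaw 59°, so the stop is 154° anticlockwise of square. I'll move over the stop.

Emit:
arm_command(
  rows=[
    {"delta_pos": [0.949, -0.721, 0], "rot": [0, 0, 0], "fingers": 0},
    {"delta_pos": [0.949, -0.721, 0], "rot": [0, 0, 0], "fingers": 0},
    {"delta_pos": [0.949, -0.721, 0], "rot": [0, 0, 0], "fingers": 0},
    {"delta_pos": [0.949, -0.721, 0], "rot": [0, 0, 0], "fingers": 0},
    {"delta_pos": [0.949, -0.721, 0], "rot": [0, 0, 0], "fingers": 0},
    {"delta_pos": [0.949, -0.721, 0], "rot": [0, 0, 0], "fingers": 0},
    {"delta_pos": [0.949, -0.721, 0], "rot": [0, 0, 0], "fingers": 0},
    {"delta_pos": [0.949, -0.721, 0], "rot": [0, 0, 0], "fingers": 0},
    {"delta_pos": [0.949, -0.721, 0], "rot": [0, 0, 0], "fingers": 0},
    {"delta_pos": [0.949, -0.721, 0], "rot": [0, 0, 0], "fingers": 0},
    {"delta_pos": [0.949, -0.721, 0], "rot": [0, 0, 0], "fingers": 0},
    {"delta_pos": [0.949, -0.721, 0], "rot": [0, 0, 0], "fingers": 0},
    {"delta_pos": [0.949, -0.721, 0], "rot": [0, 0, 0], "fingers": 0},
    {"delta_pos": [0.949, -0.721, 0], "rot": [0, 0, 0], "fingers": 0},
    {"delta_pos": [0.949, -0.721, 0], "rot": [0, 0, 0], "fingers": 0},
    {"delta_pos": [0.949, -0.721, 0], "rot": [0, 0, 0], "fingers": 0},
    {"delta_pos": [0.949, -0.721, 0], "rot": [0, 0, 0], "fingers": 0},
    {"delta_pos": [0.949, -0.721, 0], "rot": [0, 0, 0], "fingers": 0},
    {"delta_pos": [0.949, -0.721, 0], "rot": [0, 0, 0], "fingers": 0},
    {"delta_pos": [0.949, -0.721, 0], "rot": [0, 0, 0], "fingers": 0},
  ],
  squeeze=80,
)

```text
clock: 2.1
tcp_pos: [0.4483, -0.1585, 0.1917]
orientation: [-0.0, 0.988, 0.152, -0.0]
wrist_force: [0.3, -0.2, -0.2]
finger_gap: 0.0856
```

Emit:
arm_command(
  rows=[
    {"delta_pos": [0.949, -0.721, 0], "rot": [0, 0, 0], "fingers": 0},
    {"delta_pos": [0.949, -0.721, 0], "rot": [0, 0, 0], "fingers": 0},
    {"delta_pos": [0.949, -0.721, 0], "rot": [0, 0, 0], "fingers": 0},
    {"delta_pos": [0.949, -0.721, 0], "rot": [0, 0, 0], "fingers": 0},
    {"delta_pos": [0.949, -0.721, 0], "rot": [0, 0, 0], "fingers": 0},
    {"delta_pos": [0.949, -0.721, 0], "rot": [0, 0, 0], "fingers": 0},
    {"delta_pos": [0.949, -0.721, 0], "rot": [0, 0, 0], "fingers": 0},
    {"delta_pos": [0, 0, 0], "rot": [0, 0, -0.022], "fingers": 0},
    {"delta_pos": [0, 0, 0], "rot": [0, 0, -0.022], "fingers": 0},
    {"delta_pos": [0, 0, 0], "rot": [0, 0, -0.022], "fingers": 0},
    {"delta_pos": [0, 0, 0], "rot": [0, 0, -0.022], "fingers": 0},
    {"delta_pos": [0, 0, 0], "rot": [0, 0, -0.022], "fingers": 0},
    {"delta_pos": [0, 0, 0], "rot": [0, 0, -0.022], "fingers": 0},
    {"delta_pos": [0, 0, 0], "rot": [0, 0, -0.022], "fingers": 0},
    {"delta_pos": [0, 0, 0], "rot": [0, 0, -0.022], "fingers": 0},
    {"delta_pos": [0, 0, 0], "rot": [0, 0, -0.022], "fingers": 0},
    {"delta_pos": [0, 0, 0], "rot": [0, 0, -0.022], "fingers": 0},
    {"delta_pos": [0, 0, 0], "rot": [0, 0, -0.022], "fingers": 0},
    {"delta_pos": [0, 0, 0], "rot": [0, 0, -0.022], "fingers": 0},
    {"delta_pos": [0, 0, 0], "rot": [0, 0, -0.022], "fingers": 0},
  ],
)

```text
clock: 4.1
tcp_pos: [0.5442, -0.0233, 0.1915]
orientation: [-0.001, 0.494, 0.869, -0.0]
wrist_force: [-0.7, -0.1, -0.9]
finger_gap: 0.0853
```

Emit:
arm_command(
  rows=[
    {"delta_pos": [0, 0, 0], "rot": [0, 0, -0.022], "fingers": 0},
    {"delta_pos": [0, 0, 0], "rot": [0, 0, -0.022], "fingers": 0},
    {"delta_pos": [0, 0, 0], "rot": [0, 0, -0.022], "fingers": 0},
    {"delta_pos": [0, 0, 0], "rot": [0, 0, -0.022], "fingers": 0},
    {"delta_pos": [0, 0, 0], "rot": [0, 0, -0.022], "fingers": 0},
    {"delta_pos": [0, 0, 0], "rot": [0, 0, -0.022], "fingers": 0},
    {"delta_pos": [0, 0, 0], "rot": [0, 0, -0.022], "fingers": 0},
    {"delta_pos": [0, 0, 0], "rot": [0, 0, -0.022], "fingers": 0},
    {"delta_pos": [0, 0, 0], "rot": [0, 0, -0.022], "fingers": 0},
    {"delta_pos": [0, 0, 0], "rot": [0, 0, -0.022], "fingers": 0},
    {"delta_pos": [0, 0, 0], "rot": [0, 0, -0.022], "fingers": 0},
    {"delta_pos": [0, 0, 0], "rot": [0, 0, -0.022], "fingers": 0},
    {"delta_pos": [0, 0, 0], "rot": [0, 0, -0.022], "fingers": 0},
    {"delta_pos": [0, 0, 0], "rot": [0, 0, -0.022], "fingers": 0},
    {"delta_pos": [0, 0, 0], "rot": [0, 0, -0.022], "fingers": 0},
    {"delta_pos": [0, 0, 0], "rot": [0, 0, 0], "fingers": 0},
  ],
)

```text
clock: 5.7
tcp_pos: [0.5442, -0.0233, 0.1915]
orientation: [-0.0, -0.494, 0.869, 0.0]
wrist_force: [-0.1, -0.0, -0.1]
finger_gap: 0.0852
```

```bash
cat > pose.py <<'E'
from h import *
from scipy.spatial.transform import Rotation as Ro
def pose():
    s=env.get_state(); q=s["orientation"]; R=Ro.from_quat([q[1],q[2],q[3],q[0]]).as_matrix()
    return s,R
def to(target,yawx=None):
    "move to world target, in units; yaw of tool x wanted"
    s,R=pose(); psi=np.degrees(np.arctan2(R[1,0],R[0,0]))
    print("clk %.2f"%s["clock"],"tcp",s["tcp_pos"],"psi %.2f"%psi,"zax",R[:,2],"F",s["wrist_force"],"T",s["ft_torque"],"gap %.4f"%s["finger_gap"],"q",s["joint_pos"])
    print("shift units (tool axes now)",R.T@(np.array(target)-s["tcp_pos"])/.02)
    if yawx is not None: print("rot z units",-((yawx-psi+180)%360-180)/360)
E
python3 - <<'E'
from pose import *
to([.5585,-.004,.048],239.2)
E
```

```text
clk 5.70 tcp [ 0.5442 -0.0233  0.1915] psi -120.76 zax [-0.001   0.0001 -1.    ] F [-0.0864 -0.0069 -0.0518] T [ 0.0129 -0.0221  0.0302] gap 0.0852 q [-0.1901  0.2552 -0.0337  1.2829 -0.0001 -1.2241]
shift units (tool axes now) [-1.1971 -0.1274  7.1763]
rot z units 0.00011914899468668712
```

Emit:
arm_command(
  rows=[
    {"delta_pos": [-0.6, -0.06, 0.6], "rot": [0, 0, 0], "fingers": 0},
    {"delta_pos": [-0.6, -0.06, 0.6], "rot": [0, 0, 0], "fingers": 0},
    {"delta_pos": [0, 0, 1], "rot": [0, 0, 0], "fingers": 0},
    {"delta_pos": [0, 0, 1], "rot": [0, 0, 0], "fingers": 0},
    {"delta_pos": [0, 0, 1], "rot": [0, 0, 0], "fingers": 0},
    {"delta_pos": [0, 0, 1], "rot": [0, 0, 0], "fingers": 0},
    {"delta_pos": [0, 0, 1], "rot": [0, 0, 0], "fingers": 0},
    {"delta_pos": [0, 0, 0.5], "rot": [0, 0, 0], "fingers": 0},
    {"delta_pos": [0, 0, 0.3], "rot": [0, 0, 0], "fingers": 0},
    {"delta_pos": [0, 0, 0.1], "rot": [0, 0, 0], "fingers": 0},
    {"delta_pos": [0, 0, 0], "rot": [0, 0, 0], "fingers": 0},
  ],
)

```text
clock: 6.8
tcp_pos: [0.5593, -0.0038, 0.0502]
orientation: [0.0, -0.494, 0.869, -0.0]
wrist_force: [-0.2, 0.3, 0.3]
finger_gap: 0.0853
```

Emit:
arm_command(
  rows=[
    {"delta_pos": [0, 0, 0], "rot": [0, 0, 0], "fingers": 1},
    {"delta_pos": [0, 0, 0], "rot": [0, 0, 0], "fingers": 1},
    {"delta_pos": [0, 0, 0], "rot": [0, 0, 0], "fingers": 1},
    {"delta_pos": [0, 0, 0], "rot": [0, 0, 0], "fingers": 1},
    {"delta_pos": [0, 0, 0], "rot": [0, 0, 0], "fingers": 1},
    {"delta_pos": [0, 0, 0], "rot": [0, 0, 0], "fingers": 1},
    {"delta_pos": [0, 0, 0], "rot": [0, 0, 0], "fingers": 1},
    {"delta_pos": [0, 0, 0], "rot": [0, 0, 0], "fingers": 1},
    {"delta_pos": [0, 0, 0], "rot": [0, 0, 0], "fingers": 1},
    {"delta_pos": [0, 0, 0], "rot": [0, 0, 0], "fingers": 1},
  ],
)

```text
clock: 7.8
tcp_pos: [0.5589, -0.004, 0.0499]
orientation: [-0.0, -0.494, 0.869, -0.0]
wrist_force: [-0.5, -0.5, 0.2]
finger_gap: -0.0001
```

Run:
```python
from pose import *
to([.5585,-.004,.048],239.2)
```

```text
clk 7.80 tcp [ 0.5589 -0.004   0.0499] psi -120.78 zax [-0.0001 -0.0001 -1.    ] F [-0.4756 -0.514   0.2385] T [-0.0304 -0.0169 -0.01  ] gap -0.0001 q [-0.1507  0.3648 -0.2415  0.9645 -0.0001 -1.1843]
shift units (tool axes now) [0.0107 0.0159 0.096 ]
rot z units 6.146037343341959e-05
```

Run:
```python
from pose import *
for n in("top","side"):
    p,d=env.read_camera(n); np.savez(f"{n}1.npz",p=p,d=d)
    globals()[n]=p
a=cv2.resize(top[200:330,150:345],(585,390),interpolation=cv2.INTER_CUBIC)
b=cv2.resize(side[130:260,180:375],(585,390),interpolation=cv2.INTER_CUBIC)[:, :]
cv2.imwrite("pics/m1.png",cv2.resize(np.vstack([a,b]),(450,600)))
```

```text
(no output)
```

View pics/m1.png

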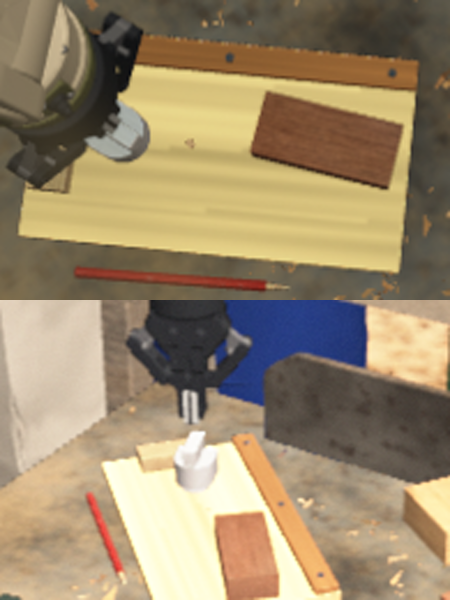

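The fingers shut on nothing. In the side view the tips, at about (262,182), are visibly above and behind the bar. I'll compare the real tool position with the reported one.

Run:
```python
from pose import *
s,R=pose(); print(s["tcp_pos"])
for n in("side","top"):
    print(n,"proj of reported tcp",proj(n,s["tcp_pos"]))
    f=np.load(n+"1.npz"); g=np.load(n+"0.npz"); C=cloud(n,f["d"])
    hsv=cv2.cvtColor(f["p"],cv2.COLOR_BGR2HSV)
    if n=="side":
        for (u,v) in [(262,180),(260,176),(264,170),(262,165),(266,195),(264,205)]: print(u,v,f["d"][v,u],C[v,u],f["p"][v,u])
    new=(abs(f["d"]-g["d"])>.02)&(C[...,2]<.25)&(C[...,0]>.4)&(C[...,0]<.75)&(abs(C[...,1])<.15)
    P=C[new]; print("new pts",len(P),"z pct",np.percentile(P[:,2],[0.5,2,5,20,50,90]))
    Q=P[P[:,2]<np.percentile(P[:,2],8)]; print("lowest mean",np.median(Q,0))
```

```text
[ 0.5589 -0.004   0.05  ]
side proj of reported tcp [[264.8928 195.4985]]
262 180 1.395773 [ 0.55   -0.0173  0.1009] [110 114 119]
260 176 1.3950502 [ 0.5475 -0.0113  0.1088] [194 205 211]
264 170 1.3795165 [ 0.555  -0.0207  0.1276] [171 179 185]
262 165 1.3823723 [ 0.5541 -0.0105  0.1357] [53 50 50]
266 195 1.4357536 [ 0.5612 -0.0059  0.0519] [189 197 210]
264 205 1.4287896 [ 0.5498 -0.0223  0.036 ] [214 223 232]
new pts 1933 z pct [-0.0016  0.0654  0.1044  0.1441  0.1807  0.2367]
lowest mean [ 0.5538 -0.0121  0.0997]
top proj of reported tcp [[200.0982 255.9292]]
new pts 1215 z pct [-0.0008  0.0019  0.0137  0.1532  0.1827  0.2377]
lowest mean [ 0.5505 -0.0157  0.0116]
```

Run:
```python
from pose import *
t0=np.array([.1724,-.5479,.1911]); print("side0 proj", proj("side",[t0,t0+[0,0,.05]]), "now", proj("side",[[.5589,-.004,.05],[.5589,-.004,.1]]), proj("top",t0))
f=np.load("side0.npz"); C=cloud("side",f["d"])
m=(C[...,0]>.05)&(C[...,0]<.3)&(C[...,1]<-.43)&(C[...,1]>-.68)&(C[...,2]>.12)&(C[...,2]<.45)
P=C[m]; print(len(P)); print(np.percentile(P[:,2],[0,1,5,20]))
for z in np.arange(.14,.34,.02):
    Q=P[abs(P[:,2]-z)<.01]
    if len(Q): print("%.2f"%z,len(Q),Q.min(0),Q.max(0))
a=cv2.resize(f["p"][200:400,30:190],(480,600),interpolation=cv2.INTER_CUBIC)
g=np.load("side1.npz")["p"][120:220,220:310]; b=cv2.resize(g,(320,600*320//480),interpolation=cv2.INTER_CUBIC)
cv2.imwrite("pics/m2.png",np.hstack([a,cv2.copyMakeBorder(b,0,200,0,0,cv2.BORDER_CONSTANT)]))
```

```text
side0 proj [[118.6296 349.6354]
 [111.5419 322.4759]] now [[264.8821 195.5023]
 [263.8612 177.037 ]] [[553.5516 513.3885]]
7327
[0.2419 0.2498 0.2669 0.3229]
0.24 77 [ 0.1455 -0.6022  0.2419] [ 0.1962 -0.5046  0.2499]
0.26 341 [ 0.1454 -0.6056  0.2502] [ 0.1965 -0.5017  0.2699]
0.28 163 [ 0.1387 -0.6188  0.2702] [ 0.1971 -0.4859  0.29  ]
0.30 537 [ 0.1369 -0.6243  0.2901] [ 0.2049 -0.4839  0.3099]
0.32 616 [ 0.1436 -0.6213  0.31  ] [ 0.2042 -0.518   0.33  ]
```

View pics/m2.png

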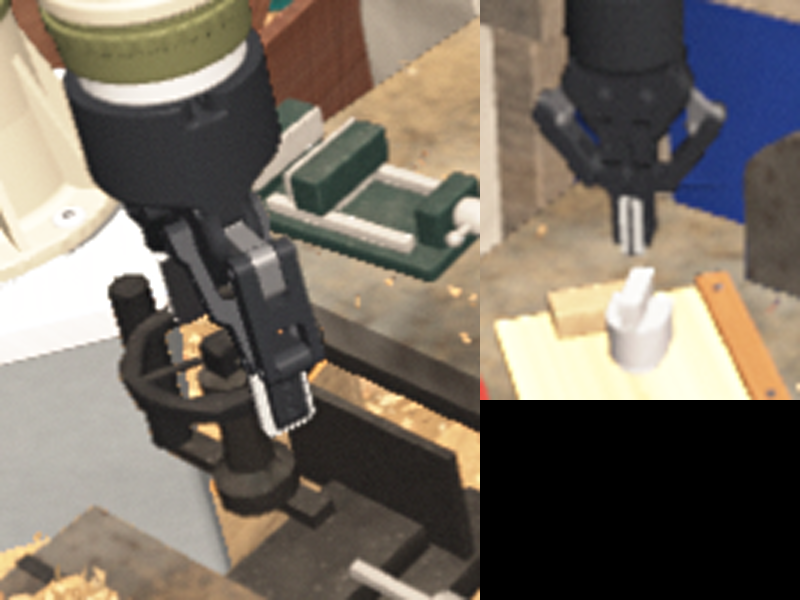

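The camera shows the closed tips about 40 mm above the reported TCP: z was about 0.093 when 0.050 was reported, and the start picture gives the same offset. From here I'll allow for this by setting the reported TCP z about 0.040 lower.

Emit:
arm_command(
  rows=[
    {"delta_pos": [0, 0, 0], "rot": [0, 0, 0], "fingers": 0},
    {"delta_pos": [0, 0, 0], "rot": [0, 0, 0], "fingers": 0},
    {"delta_pos": [0, 0, 0], "rot": [0, 0, 0], "fingers": 0},
    {"delta_pos": [0, 0, 0], "rot": [0, 0, 0], "fingers": 0},
    {"delta_pos": [0, 0, 0], "rot": [0, 0, 0], "fingers": 0},
    {"delta_pos": [0, 0, 0], "rot": [0, 0, 0], "fingers": 0},
    {"delta_pos": [0, 0, 0], "rot": [0, 0, 0], "fingers": 0},
    {"delta_pos": [0, 0, 0.4], "rot": [0, 0, 0], "fingers": 0},
    {"delta_pos": [0, 0, 0.4], "rot": [0, 0, 0], "fingers": 0},
    {"delta_pos": [0, 0, 0.4], "rot": [0, 0, 0], "fingers": 0},
    {"delta_pos": [0, 0, 0.4], "rot": [0, 0, 0], "fingers": 0},
    {"delta_pos": [0, 0, 0.3], "rot": [0, 0, 0], "fingers": 0},
    {"delta_pos": [0, 0, 0.1], "rot": [0, 0, 0], "fingers": 0},
    {"delta_pos": [0, 0, 0], "rot": [0, 0, 0], "fingers": 0},
  ],
)

```text
clock: 9.3
tcp_pos: [0.5586, -0.0039, 0.0095]
orientation: [-0.0, -0.494, 0.869, 0.0]
wrist_force: [0.2, -0.8, 1.1]
finger_gap: 0.0856
```

Emit:
arm_command(
  rows=[
    {"delta_pos": [0, 0, 0], "rot": [0, 0, 0], "fingers": 1},
    {"delta_pos": [0, 0, 0], "rot": [0, 0, 0], "fingers": 1},
    {"delta_pos": [0, 0, 0], "rot": [0, 0, 0], "fingers": 1},
    {"delta_pos": [0, 0, 0], "rot": [0, 0, 0], "fingers": 1},
    {"delta_pos": [0, 0, 0], "rot": [0, 0, 0], "fingers": 1},
    {"delta_pos": [0, 0, 0], "rot": [0, 0, 0], "fingers": 1},
    {"delta_pos": [0, 0, 0], "rot": [0, 0, 0], "fingers": 1},
    {"delta_pos": [0, 0, 0], "rot": [0, 0, 0], "fingers": 1},
    {"delta_pos": [0, 0, 0], "rot": [0, 0, 0], "fingers": 1},
  ],
)

```text
clock: 10.2
tcp_pos: [0.5581, -0.0034, 0.0105]
orientation: [-0.0, -0.494, 0.869, 0.001]
wrist_force: [-3.3, 1.7, 5.8]
finger_gap: 0.0118
```

Run:
```python
from pose import *
to([.5585,-.004,.010],239.2)
for n in("side",):
    p,d=env.read_camera(n); np.savez(f"{n}2.npz",p=p,d=d)
    cv2.imwrite("pics/m3.png",cv2.resize(p[120:230,210:320],(600,600),interpolation=cv2.INTER_CUBIC))
```

```text
clk 10.20 tcp [ 0.5581 -0.0034  0.0105] psi -120.76 zax [-0.001   0.0007 -1.    ] F [-3.2927  1.6515  5.8284] T [ 0.3657  0.6829 -0.0034] gap 0.0118 q [-0.1503  0.4021 -0.2938  0.876   0.0005 -1.1843]
shift units (tool axes now) [ 0.0138 -0.0324  0.0249]
rot z units 0.00012205790839408969
```

View pics/m3.png

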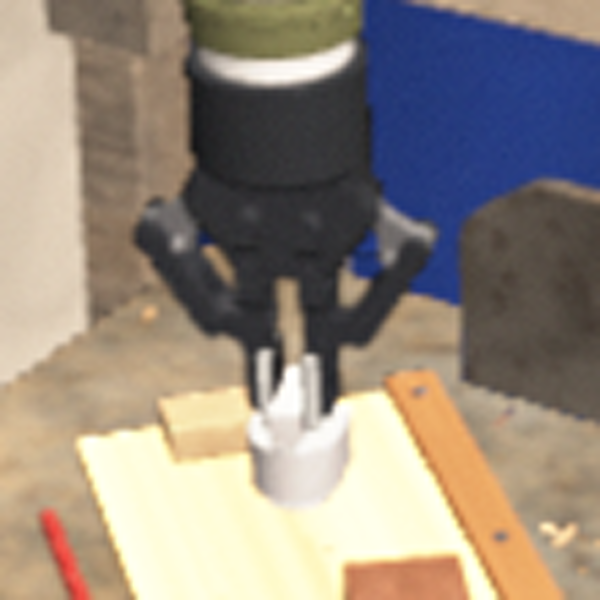

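The bar is gripped. The gap stays at 12 mm and the side view shows the pads on either side of the bar. Now I'll turn it clockwise, lowering a little for the thread.

Emit:
arm_command(
  rows=[
    {"delta_pos": [0, 0.035, 0], "rot": [0, 0, 0], "fingers": 1},
    {"delta_pos": [0, 0, 0.005], "rot": [0, 0, 0.01], "fingers": 1},
    {"delta_pos": [0, 0, 0.005], "rot": [0, 0, 0.02], "fingers": 1},
    {"delta_pos": [0, 0, 0.005], "rot": [0, 0, 0.02], "fingers": 1},
    {"delta_pos": [0, 0, 0.005], "rot": [0, 0, 0.02], "fingers": 1},
    {"delta_pos": [0, 0, 0.005], "rot": [0, 0, 0.02], "fingers": 1},
    {"delta_pos": [0, 0, 0.005], "rot": [0, 0, 0.02], "fingers": 1},
    {"delta_pos": [0, 0, 0], "rot": [0, 0, 0], "fingers": 1},
  ],
)

```text
clock: 11.05
tcp_pos: [0.5578, -0.0034, 0.0102]
orientation: [-0.0, -0.17, 0.986, 0.0]
wrist_force: [-3.6, 1.1, 7.1]
finger_gap: 0.012
```

Run:
```python
from pose import *
to([.5583,-.0037,.0087],239.2-163.6)
```

```text
clk 11.05 tcp [ 0.5578 -0.0034  0.0102] psi -160.48 zax [-0.0005 -0.0001 -1.    ] F [-3.5664  1.0561  7.1146] T [0.0309 0.7788 0.2795] gap 0.0120 q [-0.1499  0.4014 -0.2958  0.874  -0.0001 -0.4906]
shift units (tool axes now) [-0.0201 -0.0233  0.0733]
rot z units 0.3442242951560472
```

Emit:
arm_command(
  rows=[
    {"delta_pos": [0.025, 0.02, 0], "rot": [0, 0, 0.01], "fingers": 1},
    {"delta_pos": [0, 0, 0.003], "rot": [0, 0, 0.02], "fingers": 1},
    {"delta_pos": [0, 0, 0.003], "rot": [0, 0, 0.02], "fingers": 1},
    {"delta_pos": [0, 0, 0.003], "rot": [0, 0, 0.02], "fingers": 1},
    {"delta_pos": [0, 0, 0.003], "rot": [0, 0, 0.02], "fingers": 1},
    {"delta_pos": [0, 0, 0.003], "rot": [0, 0, 0.02], "fingers": 1},
    {"delta_pos": [0, 0, 0.003], "rot": [0, 0, 0.02], "fingers": 1},
    {"delta_pos": [0, 0, 0.003], "rot": [0, 0, 0.02], "fingers": 1},
    {"delta_pos": [0, 0, 0.003], "rot": [0, 0, 0.02], "fingers": 1},
    {"delta_pos": [0, 0, 0.003], "rot": [0, 0, 0.02], "fingers": 1},
    {"delta_pos": [0, 0, 0.003], "rot": [0, 0, 0.02], "fingers": 1},
    {"delta_pos": [0, 0, 0.003], "rot": [0, 0, 0.02], "fingers": 1},
    {"delta_pos": [0, 0, 0.003], "rot": [0, 0, 0.02], "fingers": 1},
    {"delta_pos": [0, 0, 0.003], "rot": [0, 0, 0.02], "fingers": 1},
    {"delta_pos": [0, 0, 0.003], "rot": [0, 0, 0.02], "fingers": 1},
    {"delta_pos": [0, 0, 0], "rot": [0, 0, 0.01], "fingers": 1},
    {"delta_pos": [0, 0, 0], "rot": [0, 0, 0.01], "fingers": 1},
    {"delta_pos": [0, 0, 0], "rot": [0, 0, 0], "fingers": 1},
  ],
)

```text
clock: 12.85
tcp_pos: [0.5575, -0.0026, 0.009]
orientation: [-0.0, 0.719, 0.695, 0.0]
wrist_force: [-1.8, 2.5, 5.3]
finger_gap: 0.0118
```

Run:
```python
from pose import *
to([.5583,-.0037,.0087],239.2-163.6)
```

```text
clk 12.85 tcp [ 0.5575 -0.0026  0.009 ] psi 88.08 zax [ 0.      0.0012 -1.    ] F [-1.792   2.4542  5.2786] T [0.7278 0.5772 0.2577] gap 0.0118 q [-0.1494  0.402  -0.2984  0.8706  0.0012  1.455 ]
shift units (tool axes now) [-0.0534  0.0399  0.013 ]
rot z units 0.034659151209713614
```

Emit:
arm_command(
  rows=[
    {"delta_pos": [0, 0, 0.003], "rot": [0, 0, 0.012], "fingers": 1},
    {"delta_pos": [0, 0, 0.002], "rot": [0, 0, 0.01], "fingers": 1},
    {"delta_pos": [0, 0, 0], "rot": [0, 0, 0.006], "fingers": 1},
    {"delta_pos": [0, 0, 0], "rot": [0, 0, 0.003], "fingers": 1},
    {"delta_pos": [0, 0, 0], "rot": [0, 0, 0.002], "fingers": 1},
    {"delta_pos": [0, 0, 0], "rot": [0, 0, 0], "fingers": 1},
  ],
)

```text
clock: 13.45
tcp_pos: [0.5576, -0.0026, 0.0088]
orientation: [-0.0, 0.786, 0.618, 0.0]
wrist_force: [-1.9, 4.2, 5.6]
finger_gap: 0.0122
```

Run:
```python
from pose import *
to([.5583,-.0037,.0087],76.1)
```

```text
clk 13.45 tcp [ 0.5576 -0.0026  0.0088] psi 76.28 zax [ 0.0002  0.0014 -1.    ] F [-1.9065  4.2323  5.6244] T [0.7785 0.5129 0.3057] gap 0.0122 q [-0.1494  0.4021 -0.2985  0.8702  0.0014  1.6608]
shift units (tool axes now) [-0.0473  0.0461  0.0063]
rot z units 0.0005109304100844585
```

Emit:
arm_command(
  rows=[
    {"delta_pos": [0, 0, 0], "rot": [0, 0, 0.0015], "fingers": 1},
    {"delta_pos": [0, 0, 0], "rot": [0, 0, 0], "fingers": 1},
    {"delta_pos": [0, 0, 0], "rot": [0, 0, 0], "fingers": 0.2},
    {"delta_pos": [0, 0, 0], "rot": [0, 0, 0], "fingers": 0.2},
    {"delta_pos": [0, 0, 0], "rot": [0, 0, 0], "fingers": 0.2},
    {"delta_pos": [0, 0, 0], "rot": [0, 0, 0], "fingers": 0.2},
    {"delta_pos": [0, 0, 0], "rot": [0, 0, 0], "fingers": 0.2},
    {"delta_pos": [0, 0, -1], "rot": [0, 0, 0], "fingers": 0.2},
    {"delta_pos": [0, 0, -1], "rot": [0, 0, 0], "fingers": 0.2},
    {"delta_pos": [0, 0, -1], "rot": [0, 0, 0], "fingers": 0.2},
    {"delta_pos": [0, 0, -1], "rot": [0, 0, 0], "fingers": 0.2},
    {"delta_pos": [-0.98, 0.24, -0.3], "rot": [0, 0, 0], "fingers": 0.2},
    {"delta_pos": [-0.98, 0.24, 0], "rot": [0, 0, 0], "fingers": 0.2},
    {"delta_pos": [-0.98, 0.24, 0], "rot": [0, 0, 0], "fingers": 0.2},
    {"delta_pos": [-0.98, 0.24, 0], "rot": [0, 0, 0], "fingers": 0.2},
    {"delta_pos": [-0.98, 0.24, 0], "rot": [0, 0, 0], "fingers": 0.2},
    {"delta_pos": [-0.98, 0.24, 0], "rot": [0, 0, 0], "fingers": 0.2},
    {"delta_pos": [-0.98, 0.24, 0], "rot": [0, 0, 0], "fingers": 0.2},
    {"delta_pos": [-0.98, 0.24, 0], "rot": [0, 0, 0], "fingers": 0.2},
    {"delta_pos": [0, 0, 0], "rot": [0, 0, 0], "fingers": 0.2},
  ],
)

```text
clock: 15.45
tcp_pos: [0.556, -0.1673, 0.0943]
orientation: [0.0, 0.791, 0.612, -0.0]
wrist_force: [0.6, 0.6, 0.1]
finger_gap: 0.0683
```

Run:
```python
from meas import *
from pose import to
to([.5556,-.1637,.09],76.6)
p,d=env.read_camera("top"); np.savez("top3.npz",p=p,d=d)
try:
    o,C=edges("top",p,d)
    for k in o: print(k,*rect(o[k]))
except Exception as e: print(e)
cv2.imwrite("pics/m4.png",cv2.resize(p[200:330,150:345],None,fx=4,fy=4,interpolation=cv2.INTER_CUBIC))
```

```text
clk 15.45 tcp [ 0.556  -0.1673  0.0943] psi 75.44 zax [ 0.0004 -0.001  -1.    ] F [0.6305 0.6466 0.1432] T [ 0.048  -0.0439  0.0509] gap 0.0683 q [-0.43    0.3687 -0.1184  1.083  -0.0007  1.395 ]
shift units (tool axes now) [ 0.1673 -0.0651  0.2159]
rot z units -0.003235693716234225
max() iterable argument is empty
```

View pics/m4.png

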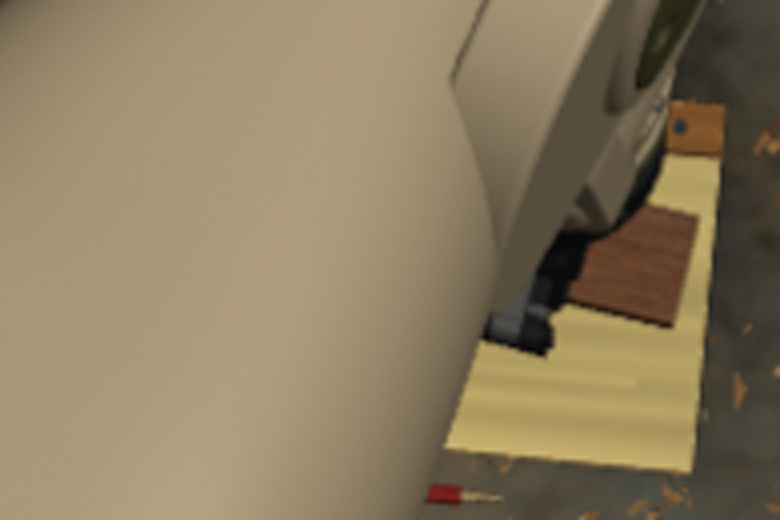

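The arm hides the stop (the picture shows only the work's right end and the board's right end), so I'll swing the arm away to check that the stop is square.

Emit:
arm_command(
  rows=[
    {"delta_pos": [-0.95, -0.15, -0.4], "rot": [0, 0, 0], "fingers": 0.2},
    {"delta_pos": [-0.95, -0.15, -0.4], "rot": [0, 0, 0], "fingers": 0.2},
    {"delta_pos": [-0.95, -0.15, -0.4], "rot": [0, 0, 0], "fingers": 0.2},
    {"delta_pos": [-0.95, -0.15, 0], "rot": [0, 0, 0], "fingers": 0.2},
    {"delta_pos": [-0.95, -0.15, 0], "rot": [0, 0, 0], "fingers": 0.2},
    {"delta_pos": [-0.95, -0.15, 0], "rot": [0, 0, 0], "fingers": 0.2},
    {"delta_pos": [-0.95, -0.15, 0], "rot": [0, 0, 0], "fingers": 0.2},
    {"delta_pos": [-0.95, -0.15, 0], "rot": [0, 0, 0], "fingers": 0.2},
    {"delta_pos": [-0.95, -0.15, 0], "rot": [0, 0, 0], "fingers": 0.2},
    {"delta_pos": [-0.95, -0.15, 0], "rot": [0, 0, 0], "fingers": 0.2},
    {"delta_pos": [-0.95, -0.15, 0], "rot": [0, 0, 0], "fingers": 0.2},
    {"delta_pos": [-0.95, -0.15, 0], "rot": [0, 0, 0], "fingers": 0.2},
    {"delta_pos": [-0.95, -0.15, 0], "rot": [0, 0, 0], "fingers": 0.2},
  ],
)

```text
clock: 16.8
tcp_pos: [0.4567, -0.3941, 0.1184]
orientation: [-0.0, 0.79, 0.613, 0.0]
wrist_force: [0.1, -1.1, 0.4]
finger_gap: 0.0683
```

```bash
cat > look.py <<'E'
from meas import *
from pose import to
import sys
def line(P):
    vx,vy,x,y=cv2.fitLine(np.float32(P[:,:2]*1000),cv2.DIST_HUBER,0,.01,.01).ravel(); return np.degrees(np.arctan2(vy,vx))%180,np.array([x,y])
def look(tag):
    to([.5556,-.1637,.09],76.6)
    acc={}
    for i in range(3):
        p,d=env.read_camera("top"); o,C=edges("top",p,d)
        o["bar"]=o["bar"]+0
        for k in o: c,s,a=rect(o[k]); acc.setdefault(k,[]).append([*c,*s,a])
    for k in acc: print(k,np.mean(acc[k],0),"sd",np.std(acc[k],0)[[0,1,4]])
    np.savez(f"top{tag}.npz",p=p,d=d); return p,d
if __name__=="__main__": look(sys.argv[1])
E
python3 look.py 4
python3 - <<'E'
from look import *
# board edge lines in first picture and flat-face edge now
f=np.load("top0.npz"); o,C=edges("top",f["p"],f["d"]); B=o["board"]
hsvC=big((lambda m:m)(cv2.inRange(cv2.cvtColor(f["p"],cv2.COLOR_BGR2HSV),(17,70,150),(30,255,255)))).reshape(-1,2)
W=ray("top",hsvC,.012); a=np.radians(85.28); u=np.array([np.cos(a),np.sin(a)]); v=np.array([u[1],-u[0]])
o0=np.array([.5527,-.0785]); L=np.c_[(W[:,:2]-o0)@v,(W[:,:2]-o0)@u]
for nm,m in dict(minusx=(abs(L[:,0]+.085)<.004)&(abs(L[:,1])<.13),batten=(abs(L[:,0]-.059)<.004)&(abs(L[:,1])<.13),ym=(abs(L[:,1]+.15)<.004)&(L[:,0]<.04)&(L[:,0]>-.07)).items():
    print(nm,m.sum(),line(W[m])[0],np.median(L[m],0))
E
```

```text
clk 16.80 tcp [ 0.4567 -0.3941  0.1184] psi 75.67 zax [-0.0001  0.0004 -1.    ] F [ 0.0785 -1.1065  0.4146] T [ 0.0328 -0.0147  0.0208] gap 0.0683 q [-0.8451  0.3971 -0.0146  1.1594  0.0002  0.9757]
shift units (tool axes now) [12.387   1.9403  1.4257]
rot z units -0.002576538371621477
board [539.7402 -77.356  144.4    300.2     85.2618] sd [0.0129 0.0032 0.0031]
work [ 555.6118 -163.6418   49.9     109.4667   76.6187] sd [0.0277 0.0974 0.0052]
bar [557.9626  -5.0476  14.7333  41.7     86.3319] sd [0.0565 0.1596 0.448 ]
head [556.833   -3.6582  41.      48.0667  90.7817] sd [0.0003 0.0142 0.    ]Traceback (most recent call last):
  File "<stdin>", line 8, in <module>
  File "look.py", line 5, in line
    vx,vy,x,y=cv2.fitLine(np.float32(P[:,:2]*1000),cv2.DIST_HUBER,0,.01,.01).ravel(); return np.degrees(np.arctan2(vy,vx))%180,np.array([x,y])
              ~~~~~~~~~~~^^^^^^^^^^^^^^^^^^^^^^^^^^^^^^^^^^^^^^^^^^^^^^^^^^^
cv2.error: OpenCV(4.12.0) /io/opencv/modules/imgproc/src/linefit.cpp:50: error: (-215:Assertion failed) count > 0 in function 'fitLine2D_wods'
```

```bash
cat > fine.py <<'E'
from look import *
a=np.radians(85.27); u=np.array([np.cos(a),np.sin(a)]); v=np.array([u[1],-u[0]]); o0=np.array([.5527,-.0785])
def loc(W): return np.c_[(W[:,:2]-o0)@v,(W[:,:2]-o0)@u]*1000
def frames(n=6): return np.mean([env.read_camera("top")[0].astype(np.float32) for _ in range(n)],0)
def contour(img,thr,box,k=8):
    x0,y0,x1,y1=box; m=cv2.resize(img[y0:y1,x0:x1],None,fx=k,fy=k,interpolation=cv2.INTER_CUBIC)
    c=big(m<thr).reshape(-1,2); return (c+.5)/k-.5+[x0,y0]
def fit(L,m,ax):   # slope (deg) of the line through points, ax = running axis
    P=L[m]; vx,vy,x,y=cv2.fitLine(np.float32(P),cv2.DIST_HUBER,0,.001,.001).ravel()
    d=np.array([vx,vy])*np.sign([vx,vy][ax]); return len(P),np.degrees(np.arctan2(d[1-ax],d[ax])),np.median(P,0)
E
python3 - <<'E'
from fine import *
p=frames(); np.save("f4.npy",p)
S=cv2.cvtColor((p/255).astype(np.float32),cv2.COLOR_BGR2HSV)[...,1]*255
for thr in (40,55,70):
    c=contour(S,thr,(182,235,225,285)); L=loc(ray("top",c,.016))
    print(thr,"bbox x",L[:,0].min(),L[:,0].max(),"y",L[:,1].min(),L[:,1].max())
    m=(abs(L[:,0])<14)&(L[:,1]<70); print(" face@z16 (n,deg,mid)",*fit(L,m,0))
V=p.max(2); 
c=contour(255-S,255-75,(140,190,350,340),4); L=loc(ray("top",c,.012)); print(L.min(0),L.max(0))
for nm,m,ax in(("-x",(abs(L[:,0]+85)<4)&(abs(L[:,1])<130),1),("-y",(abs(L[:,1]+150)<4)&(L[:,0]<45)&(L[:,0]>-70),0),("+y",(abs(L[:,1]-150)<4)&(L[:,0]<45)&(L[:,0]>-70),0)):
    print(nm,m.sum(), *(fit(L,m,ax) if m.sum() else ()))
E
```

```text
40 bbox x -18.731259124696273 24.49691112905724 y 54.68776639697836 107.71511439336525
 face@z16 (n,deg,mid) 129 1.3453838 [-0.4464 55.5523]
55 bbox x -19.477054169749973 24.935722102194514 y 54.20561613642994 108.13964641028905
 face@z16 (n,deg,mid) 121 0.69404143 [-0.0866 54.7998]
70 bbox x -19.97415637627383 25.39662560770804 y 53.81182040299198 108.49952134476945
 face@z16 (n,deg,mid) 121 0.38446814 [-0.0427 54.305 ]
[-155.112  -155.8619] [139.8627 202.3024]
-x 189 189 -0.61594397 [-86.8774 -87.5415]
-y 253 253 -0.22286882 [ -13.9041 -150.7001]
+y 240 240 -0.113557495 [-14.6404 151.2949]
```

Run:
```python
from fine import *
p=np.load("f4.npy"); V=p.max(2); B=p[...,0]
for thr in(150,165,180):
    c=contour(255-V,255-thr,(150,200,340,325),6); L=loc(ray("top",c,.012))
    for nm,m,ax in(("-x",(abs(L[:,0]+85)<5)&(abs(L[:,1])<130),1),("bat",(abs(L[:,0]-59)<5)&(abs(L[:,1])<130),1),("-y",(abs(L[:,1]+150)<5)&(L[:,0]<45)&(L[:,0]>-70),0)):
        print(thr,nm, *(fit(L,m,ax) if m.sum()>5 else ()))
# bar top edges: rows of image across stop
np.savetxt("/dev/stdout",p[238:274:2,184:222:2].mean(2),fmt="%4.0f")
```

```text
150 -x 860 0.040473193 [-85.1808  -0.5267]
150 bat 837 0.0879635 [58.8867 -0.381 ]
150 -y 375 -0.14696592 [ -13.1187 -149.5856]
165 -x 860 0.029865911 [-84.8864  -0.4916]
165 bat 837 0.08104451 [58.4961 -0.4182]
165 -y 375 -0.067059234 [ -13.1472 -149.2729]
180 -x 860 0.013664703 [-84.6041  -0.4565]
180 bat 837 0.08623546 [58.124  -0.4555]
180 -y 375 -0.08357544 [ -13.2042 -148.8336]
73  182  184  184  186  182  173  170  165  161  168  160  172  177  164  188  188  187
  87  174  179  180  180  169  162  162  162  162  162  164  163  162  158  124  161  189  189
  97  180  166  163  154  149  158  158  158  159  159  162  162  162  157  103  100  185  186
 116  161  170  168  169  173  173  169  163  161  158  174  171  157  158  109  114  186  186
 126  157  166  165  166  166  166  166  166  166  167  167  167  147  136  105  120  187  187
 134  146  164  164  165  166  167  167  167  168  167  168  167  127  122  102  150  182  183
 147  150  102  106  117  134  143  149  153  159  164  166  169  119  145   99  153  176  177
 154  159  155  136  139  127  117   96   84   81   71   82   83   90  149   99  166  171  172
 143  143  145  148  158  158  160  161  161  161  161  155  154  144  136  100  162  167  168
 153  153  151  147  158  162  162  162  162  161  162  162  162  157  124  100  154  157  158
 164  163  163  162  160  149  159  159  159  159  161  161  162  157  109  100  147  148  148
 162  163  163  164  165  165  135  107  126  140  156  162  162  159  112  100  162  161  160
 156  157  158  159  160  161  162  154  148  110   80   67   65   72   75  115  170  170  170
 152  153  153  154  154  155  156  156  157  157  158  159  161  155  152  158  165  166  167
```

```bash
cat >> fine.py <<'E'
def face(p):
    """face top edge (z44) and bottom edge (z16): sub-pixel half-level crossings along image rows"""
    g=cv2.GaussianBlur(p.mean(2),(1,3),.6) if False else p.mean(2); T=[];Bt=[]
    for r in range(243,263):
        row=g[r,204:226]; k=8+np.argmin(row[8:14]); lo=row[k]; 
        hi=row[min(k+4,21)]; h2=(lo+hi)/2
        j=next((j for j in range(k,21) if row[j]<h2<=row[j+1]),None)
        if j is not None: Bt.append([204+j+(h2-row[j])/(row[j+1]-row[j]),r])
        hi=row[max(k-4,0)]; h1=(lo+hi)/2
        j=next((j for j in range(k,0,-1) if row[j]<h1<=row[j-1]),None)
        if j is not None: T.append([204+j-(h1-row[j])/(row[j-1]-row[j]),r])
    for nm,P,z in(("top",T,.044),("bottom",Bt,.016)):
        L=loc(ray("top",np.array(P),z)); m=abs(L[:,0])<18
        n,deg,mid=fit(L,m,0); print("face",nm,"n",n,"deg(+ccw vs board) %.2f"%(deg+.06),"mid",mid)
        P=L[m]; q=np.polyfit(P[:,0],P[:,1],1); print("  resid",np.round(P[:,1]-np.polyval(q,P[:,0]),1))
E
python3 -c "
from fine import *
face(np.load('f4.npy'))"
```

```text
face top n 15 deg(+ccw vs board) 1.12 mid [ 4.8763 53.221 ]
  resid [ 1.7  1.2  0.8  0.3 -0.1 -0.7 -1.4 -1.8 -2.2 -2.4 -1.1 -1.4  4.7  4.1
 -2. ]
face bottom n 12 deg(+ccw vs board) 0.94 mid [ 6.3428 53.8514]
  resid [ 0.1  0.  -0.1 -0.3 -0.2  0.3  0.2  0.   0.1  0.1 -0.  -0.2]
```

The stop now stands within about 1° of square: the face edge fits give +0.4° to +1.3° (best +0.7° to +0.9°), and the face is at board y of about 53. The work hasn't moved. Now to grip the work.

Emit:
arm_command(
  rows=[
    {"delta_pos": [0.953, 0.149, 0], "rot": [0, 0, 0], "fingers": 0.2},
    {"delta_pos": [0.953, 0.149, 0], "rot": [0, 0, 0], "fingers": 0.2},
    {"delta_pos": [0.953, 0.149, 0], "rot": [0, 0, 0], "fingers": 0.2},
    {"delta_pos": [0.953, 0.149, 0], "rot": [0, 0, 0], "fingers": 0.2},
    {"delta_pos": [0.953, 0.149, 0], "rot": [0, 0, 0], "fingers": 0.2},
    {"delta_pos": [0.953, 0.149, 0], "rot": [0, 0, 0], "fingers": 0.2},
    {"delta_pos": [0.953, 0.149, 0], "rot": [0, 0, 0], "fingers": 0.2},
    {"delta_pos": [0.953, 0.149, 0], "rot": [0, 0, 0], "fingers": 0.2},
    {"delta_pos": [0.953, 0.149, 0], "rot": [0, 0, 0], "fingers": 0.2},
    {"delta_pos": [0.953, 0.149, 0.3], "rot": [0, 0, 0], "fingers": 0.2},
    {"delta_pos": [0.953, 0.149, 0.6], "rot": [0, 0, 0], "fingers": 0.2},
    {"delta_pos": [0.953, 0.149, 0.6], "rot": [0, 0, 0], "fingers": 0.2},
    {"delta_pos": [0.953, 0.149, 0.6], "rot": [0, 0, -0.0026], "fingers": 0.2},
    {"delta_pos": [0, 0, 0.6], "rot": [0, 0, 0], "fingers": 0.2},
    {"delta_pos": [0, 0, 0.6], "rot": [0, 0, 0], "fingers": 0.2},
    {"delta_pos": [0, 0, 0.6], "rot": [0, 0, 0], "fingers": 0.2},
    {"delta_pos": [0, 0, 0], "rot": [0, 0, 0], "fingers": 0.2},
    {"delta_pos": [0, 0, 0], "rot": [0, 0, 0], "fingers": 0.2},
  ],
  squeeze=30,
)

```text
clock: 19.05
tcp_pos: [0.5554, -0.1645, 0.0402]
orientation: [-0.0, 0.785, 0.619, -0.0]
wrist_force: [0.6, 0.5, -0.6]
finger_gap: 0.0682
```

Run:
```python
from pose import *
to([.5556,-.1637,-.026],76.6)
```

```text
clk 19.05 tcp [ 0.5554 -0.1645  0.0402] psi 76.48 zax [-0.0007  0.0002 -1.    ] F [ 0.6368  0.4941 -0.6038] T [-0.001   0.029  -0.0476] gap 0.0682 q [-0.4264  0.4093 -0.1997  0.9624 -0.0002  1.3804]
shift units (tool axes now) [0.0409 0.0034 3.3089]
rot z units -0.0003366046926649978
```

Emit:
arm_command(
  rows=[
    {"delta_pos": [0.02, 0, 0.6], "rot": [0, 0, 0], "fingers": 0.2},
    {"delta_pos": [0.02, 0, 0.6], "rot": [0, 0, 0], "fingers": 0.2},
    {"delta_pos": [0, 0, 0.6], "rot": [0, 0, 0], "fingers": 0.2},
    {"delta_pos": [0, 0, 0.5], "rot": [0, 0, 0], "fingers": 0.2},
    {"delta_pos": [0, 0, 0.4], "rot": [0, 0, 0], "fingers": 0.2},
    {"delta_pos": [0, 0, 0.3], "rot": [0, 0, 0], "fingers": 0.2},
    {"delta_pos": [0, 0, 0.2], "rot": [0, 0, 0], "fingers": 0.2},
    {"delta_pos": [0, 0, 0], "rot": [0, 0, 0], "fingers": 0.2},
  ],
)

```text
clock: 19.85
tcp_pos: [0.5557, -0.1631, -0.0241]
orientation: [-0.0, 0.785, 0.619, -0.0]
wrist_force: [0.2, 0.1, 0.4]
finger_gap: 0.0683
```

Emit:
arm_command(
  rows=[
    {"delta_pos": [0, 0, 0], "rot": [0, 0, 0], "fingers": 0.6},
    {"delta_pos": [0, 0, 0], "rot": [0, 0, 0], "fingers": 0.6},
    {"delta_pos": [0, 0, 0], "rot": [0, 0, 0], "fingers": 0.6},
    {"delta_pos": [0, 0, 0], "rot": [0, 0, 0], "fingers": 0.6},
    {"delta_pos": [0, 0, 0], "rot": [0, 0, 0], "fingers": 0.6},
    {"delta_pos": [0, 0, 0], "rot": [0, 0, 0], "fingers": 0.6},
  ],
)

```text
clock: 20.45
tcp_pos: [0.5565, -0.1635, -0.023]
orientation: [0.001, 0.785, 0.619, 0.0]
wrist_force: [0.7, -0.2, 3.4]
finger_gap: 0.0494
```

Run:
```python
from pose import *
to([.5556,-.1637,-.026],85.2)
```

```text
clk 20.45 tcp [ 0.5565 -0.1635 -0.023 ] psi 76.54 zax [ 0.001  -0.0005 -1.    ] F [ 0.714  -0.2496  3.363 ] T [0.0132 0.0658 0.0339] gap 0.0494 q [-0.424   0.4726 -0.2757  0.8213 -0.0001  1.3817]
shift units (tool axes now) [-0.0226 -0.0424  0.149 ]
rot z units -0.024053691735955753
```

Emit:
arm_command(
  rows=[
    {"delta_pos": [0, 0, -0.015], "rot": [0, 0, -0.006], "fingers": 0.6},
    {"delta_pos": [0, 0, 0], "rot": [0, 0, -0.006], "fingers": 0.6},
    {"delta_pos": [0, 0, 0], "rot": [0, 0, -0.006], "fingers": 0.6},
    {"delta_pos": [0, 0, 0], "rot": [0, 0, -0.006], "fingers": 0.6},
    {"delta_pos": [0.2, -0.03, 0], "rot": [0, 0, 0], "fingers": 0.6},
    {"delta_pos": [0.4, -0.06, 0], "rot": [0, 0, 0], "fingers": 0.6},
    {"delta_pos": [0.4, -0.06, 0], "rot": [0, 0, 0], "fingers": 0.6},
    {"delta_pos": [0.4, -0.06, 0], "rot": [0, 0, 0], "fingers": 0.6},
    {"delta_pos": [0.4, -0.06, 0], "rot": [0, 0, 0], "fingers": 0.6},
    {"delta_pos": [0.4, -0.06, 0], "rot": [0, 0, 0], "fingers": 0.6},
    {"delta_pos": [0.4, -0.06, 0], "rot": [0, 0, 0], "fingers": 0.6},
    {"delta_pos": [0.4, -0.06, 0], "rot": [0, 0, 0], "fingers": 0.6},
    {"delta_pos": [0.4, -0.06, 0], "rot": [0, 0, 0], "fingers": 0.6},
    {"delta_pos": [0.3, -0.05, 0], "rot": [0, 0, 0], "fingers": 0.6},
    {"delta_pos": [0.1, -0.02, 0], "rot": [0, 0, 0], "fingers": 0.6},
    {"delta_pos": [0, 0, 0], "rot": [0, 0, 0], "fingers": 0.6},
  ],
)

```text
clock: 22.05
tcp_pos: [0.551, -0.0857, -0.023]
orientation: [-0.0, 0.736, 0.677, 0.0]
wrist_force: [-0.0, -1.3, 6.4]
finger_gap: 0.049
```

Run:
```python
from fine import *
to([.5511,-.0862,-.0235],85.2)
p,d=env.read_camera("side"); np.savez("side5.npz",p=p,d=d)
cv2.imwrite("pics/m5.png",cv2.resize(p[130:270,215:345],(600,600),interpolation=cv2.INTER_CUBIC))
```

```text
clk 22.05 tcp [ 0.551  -0.0857 -0.023 ] psi 85.22 zax [ 0.0004  0.0006 -1.    ] F [-0.0178 -1.3088  6.4064] T [-0.2399 -0.0519 -0.0609] gap 0.0490 q [-0.2987  0.4374 -0.335   0.7982  0.0007  1.3556]
shift units (tool axes now) [-0.0237  0.0075  0.0228]
rot z units 4.889473893380606e-05
```

View pics/m5.png

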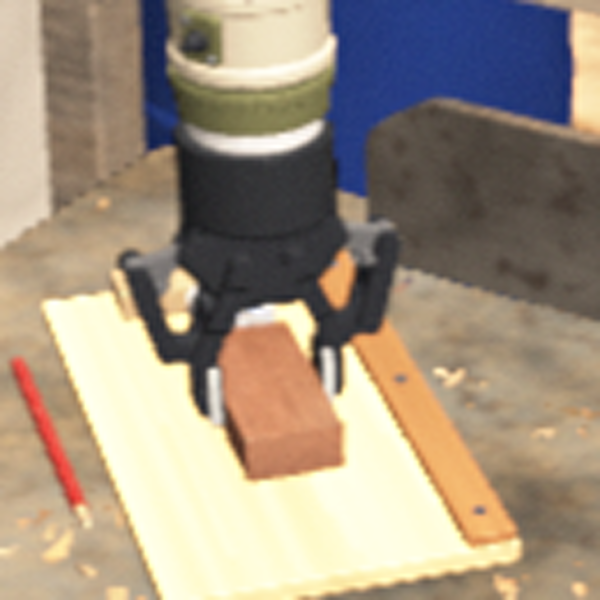

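The block is square and about 5 mm short of the stop. I'll release it and back off to check alignment, then push from behind so that it seats itself against the face.

Emit:
arm_command(
  rows=[
    {"delta_pos": [0, 0, 0], "rot": [0, 0, 0], "fingers": 0.2},
    {"delta_pos": [0, 0, 0], "rot": [0, 0, 0], "fingers": 0.2},
    {"delta_pos": [0, 0, 0], "rot": [0, 0, 0], "fingers": 0.2},
    {"delta_pos": [0, 0, 0], "rot": [0, 0, 0], "fingers": 0.2},
    {"delta_pos": [0, 0, -0.5], "rot": [0, 0, 0], "fingers": 0.2},
    {"delta_pos": [0, 0, -1], "rot": [0, 0, 0], "fingers": 0.2},
    {"delta_pos": [0, 0, -1], "rot": [0, 0, 0], "fingers": 0.2},
    {"delta_pos": [0, 0, -1], "rot": [0, 0, 0], "fingers": 0.2},
    {"delta_pos": [0, 0, -1], "rot": [0, 0, 0], "fingers": 0.2},
    {"delta_pos": [-0.925, -0.2, -1], "rot": [0, 0, 0], "fingers": 1},
    {"delta_pos": [-0.925, -0.2, -0.5], "rot": [0, 0, 0], "fingers": 1},
    {"delta_pos": [-0.925, -0.2, 0], "rot": [0, 0, 0], "fingers": 1},
    {"delta_pos": [-0.925, -0.2, 0], "rot": [0, 0, 0], "fingers": 1},
    {"delta_pos": [-0.925, -0.2, 0], "rot": [0, 0, 0], "fingers": 1},
    {"delta_pos": [-0.925, -0.2, 0], "rot": [0, 0, 0], "fingers": 1},
    {"delta_pos": [-0.925, -0.2, 0], "rot": [0, 0, 0], "fingers": 1},
    {"delta_pos": [-0.925, -0.2, 0], "rot": [0, 0, 0], "fingers": 1},
    {"delta_pos": [-0.925, -0.2, 0], "rot": [0, 0, 0], "fingers": 1},
    {"delta_pos": [-0.925, -0.2, 0], "rot": [0, 0, 0], "fingers": 1},
    {"delta_pos": [-0.925, -0.2, 0], "rot": [0, 0, 0], "fingers": 1},
  ],
)

```text
clock: 24.1
tcp_pos: [0.4897, -0.2864, 0.0975]
orientation: [0.0, 0.736, 0.677, 0.0]
wrist_force: [0.8, -0.2, -0.1]
finger_gap: -0.0002
```

Emit:
arm_command(
  rows=[
    {"delta_pos": [-0.925, -0.2, 0], "rot": [0, 0, 0], "fingers": 1},
    {"delta_pos": [-0.925, -0.2, 0], "rot": [0, 0, 0], "fingers": 1},
    {"delta_pos": [-0.925, -0.2, 0], "rot": [0, 0, 0], "fingers": 1},
    {"delta_pos": [-0.925, -0.2, 0], "rot": [0, 0, 0], "fingers": 1},
    {"delta_pos": [-0.925, -0.2, 0], "rot": [0, 0, 0], "fingers": 1},
  ],
)

```text
clock: 24.6
tcp_pos: [0.4618, -0.3774, 0.0971]
orientation: [0.0, 0.736, 0.677, -0.0]
wrist_force: [0.3, -0.2, 0.2]
finger_gap: -0.0003
```

```bash
cat > chk.py <<'E'
from fine import *
import sys
def wk(p):
    H,S,V=cv2.split(cv2.cvtColor((p/255).astype(np.float32),cv2.COLOR_BGR2HSV)); V=V*255
    R=p[...,2]   # red of board ~205, work ~130
    c=contour(R,165,(175,232,330,295),6); L=loc(ray("top",c,.040))
    (cx,s,a)=cv2.minAreaRect(np.float32(L)); print("work rect (board mm)",cx,s,a)
    for nm,m,ax in(("+y end",(L[:,1]>L[:,1].max()-6)&(abs(L[:,0]-cx[0])<20),0),("-y end",(L[:,1]<L[:,1].min()+6)&(abs(L[:,0]-cx[0])<20),0),("+x",(L[:,0]>cx[0]+20)&(abs(L[:,1]-cx[1])<45),1),("-x",(L[:,0]<cx[0]-20)&(abs(L[:,1]-cx[1])<45),1)):
        n,deg,mid=fit(L,m,ax); print(nm,n,"ccw vs board %.2f"%((deg if ax==0 else -deg)+.06),mid)
if __name__=="__main__":
    to([.545,-.175,.0],85.2)
    p=frames(4); np.save(f"f{sys.argv[1]}.npy",p); wk(p); face(p)
    o,C=edges("top",p.astype(np.uint8),env.read_camera("top")[1])
    for k in("work","bar"): print(k,*rect(o[k]),"board mm",loc(np.r_[[np.r_[rect(o[k])[0]/1000,0]]]))
    cv2.imwrite(f"pics/c{sys.argv[1]}.png",cv2.resize(p[200:330,150:345],None,fx=4,fy=4,interpolation=cv2.INTER_CUBIC))
E
python3 chk.py 6
```

```text
clk 24.60 tcp [ 0.4618 -0.3774  0.0971] psi 85.18 zax [ 0.0002 -0.0003 -1.    ] F [ 0.2537 -0.1762  0.2423] T [ 0.0181 -0.0547 -0.0376] gap -0.0003 q [-0.8196  0.3961 -0.0702  1.1041 -0.      0.8352]
shift units (tool axes now) [10.4321  3.2929  4.852 ]
rot z units -4.3037146269142565e-05
work rect (board mm) (-2.286447525024414, 18.10515594482422) (54.5948371887207, 168.3967742919922) 0.011517398990690708
+y end 71 ccw vs board -2.87 [  1.5142 101.1571]
-y end 134 ccw vs board 1.11 [ -2.3975 -65.0843]
+x 306 ccw vs board 0.47 [24.2056 18.9161]
-x 307 ccw vs board -1.66 [-28.7996  18.4565]
face top n 15 deg(+ccw vs board) 23.71 mid [ 4.875  52.0418]
  resid [-1.4 -1.  -0.4 -0.   0.5  0.8  1.   1.6  2.   2.7 -2.4 -1.8 -1.2 -0.6
  0.1]
face bottom n 1 deg(+ccw vs board) -10.85 mid [-2.1284 36.4931]
  resid [0.]
work [550.814  -86.7322] [np.float64(50.3), np.float64(111.4)] 85.51846 board mm [[-1.2007 -8.3597]]
bar [557.9581  -5.3096] [np.float64(14.7), np.float64(42.3)] 86.01493 board mm [[-0.7951 73.3747]]fine.py:25: RankWarning: Polyfit may be poorly conditioned
  P=L[m]; q=np.polyfit(P[:,0],P[:,1],1); print("  resid",np.round(P[:,1]-np.polyval(q,P[:,0]),1))
[ WARN:0@2.247] global loadsave.cpp:1063 imwrite_ Unsupported depth image for selected encoder is fallbacked to CV_8U.
```

View pics/c6.png

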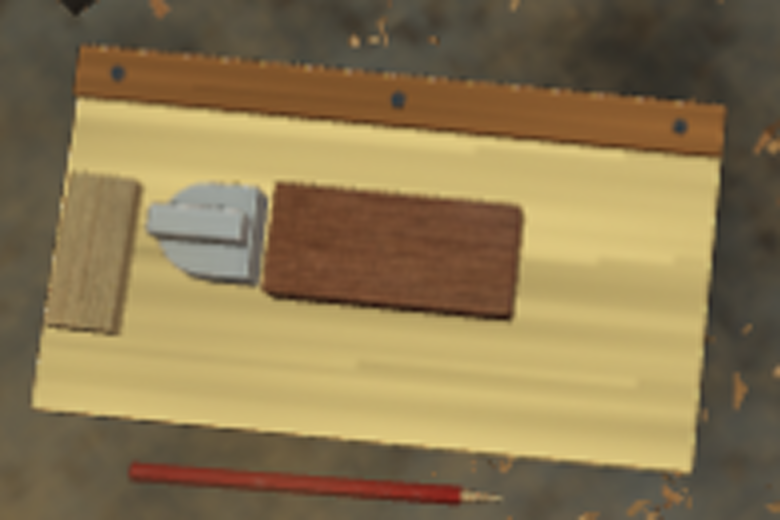

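The block's yaw is 85.5° against the board's 85.2°, it is within about 0.5 mm of the bar's centre line, and the gap is about 6 mm. The picture shows the face edge at crop x≈262 and the block end at about 270, parallel to each other. The edge fits printed by this script (+y end, ±x and face top/bottom) failed because the regions merged, so I'm going by the rectangles. Next I'll go behind the block with the fingers closed.

Emit:
arm_command(
  rows=[
    {"delta_pos": [0.907, 0.269, 0], "rot": [0, 0, 0], "fingers": 1},
    {"delta_pos": [0.907, 0.269, 0], "rot": [0, 0, 0], "fingers": 1},
    {"delta_pos": [0.907, 0.269, 0], "rot": [0, 0, 0], "fingers": 1},
    {"delta_pos": [0.907, 0.269, 0], "rot": [0, 0, 0], "fingers": 1},
    {"delta_pos": [0.907, 0.269, 0], "rot": [0, 0, 0], "fingers": 1},
    {"delta_pos": [0.907, 0.269, 0], "rot": [0, 0, 0], "fingers": 1},
    {"delta_pos": [0.907, 0.269, 0], "rot": [0, 0, 0], "fingers": 1},
    {"delta_pos": [0.907, 0.269, 0], "rot": [0, 0, 0], "fingers": 1},
    {"delta_pos": [0.907, 0.269, 0], "rot": [0, 0, 0], "fingers": 1},
    {"delta_pos": [0.907, 0.269, 0], "rot": [0, 0, 0], "fingers": 1},
    {"delta_pos": [0.907, 0.269, 0], "rot": [0, 0, 0], "fingers": 1},
    {"delta_pos": [0.907, 0.269, 0], "rot": [0, 0, 0], "fingers": 1},
    {"delta_pos": [0, 0, 0.8], "rot": [0, 0, 0], "fingers": 1},
    {"delta_pos": [0, 0, 1], "rot": [0, 0, 0], "fingers": 1},
    {"delta_pos": [0, 0, 0.8], "rot": [0, 0, 0], "fingers": 1},
    {"delta_pos": [0, 0, 0.4], "rot": [0, 0, 0], "fingers": 1},
    {"delta_pos": [0, 0, 0], "rot": [0, 0, 0], "fingers": 1},
  ],
)

```text
clock: 26.55
tcp_pos: [0.5438, -0.1626, 0.0357]
orientation: [-0.001, 0.736, 0.677, -0.0]
wrist_force: [-0.8, 0.4, -0.2]
finger_gap: 0.0001
```

Run:
```python
from fine import *
to([.5448,-.160,-.021],85.2)
```

```text
clk 26.55 tcp [ 0.5438 -0.1626  0.0357] psi 85.28 zax [-0.0023  0.0012 -1.    ] F [-0.8083  0.3618 -0.2284] T [ 0.014   0.0206 -0.0276] gap 0.0001 q [-0.432   0.3948 -0.2346  0.944   0.0001  1.2211]
shift units (tool axes now) [0.1303 0.0439 2.8362]
rot z units 0.00022964612121256778
```

Emit:
arm_command(
  rows=[
    {"delta_pos": [0, 0.04, 0.7], "rot": [0, 0, 0], "fingers": 1},
    {"delta_pos": [0, 0, 0.7], "rot": [0, 0, 0], "fingers": 1},
    {"delta_pos": [0, 0, 0.6], "rot": [0, 0, 0], "fingers": 1},
    {"delta_pos": [0, 0, 0.4], "rot": [0, 0, 0], "fingers": 1},
    {"delta_pos": [0, 0, 0.3], "rot": [0, 0, 0], "fingers": 1},
    {"delta_pos": [0, 0, 0.1], "rot": [0, 0, 0], "fingers": 1},
    {"delta_pos": [0, 0, 0], "rot": [0, 0, 0], "fingers": 1},
    {"delta_pos": [0, 0, 0], "rot": [0, 0, 0], "fingers": 1},
  ],
)

```text
clock: 27.35
tcp_pos: [0.546, -0.1649, -0.0188]
orientation: [0.0, 0.736, 0.677, 0.0]
wrist_force: [0.7, -0.8, 0.3]
finger_gap: -0.0001
```

Run:
```python
from fine import *
to([.5448,-.160,-.021],85.2)
p,d=env.read_camera("side"); np.savez("side7.npz",p=p,d=d)
C=cloud("side",d)
```

```text
clk 27.35 tcp [ 0.546  -0.1649 -0.0188] psi 85.17 zax [ 0.0006 -0.0003 -1.    ] F [ 0.6974 -0.7694  0.2655] T [-0.0292  0.0075 -0.0114] gap -0.0001 q [-0.434   0.4526 -0.2971  0.8204 -0.0001  1.221 ]
shift units (tool axes now) [ 0.2381 -0.0783  0.1079]
rot z units -7.448257975405505e-05
```

Emit:
arm_command(
  rows=[
    {"delta_pos": [0.1, -0.02, 0], "rot": [0, 0, 0], "fingers": 1},
    {"delta_pos": [0.1, -0.02, 0], "rot": [0, 0, 0], "fingers": 1},
    {"delta_pos": [0.1, 0, 0], "rot": [0, 0, 0], "fingers": 1},
    {"delta_pos": [0.1, 0, 0], "rot": [0, 0, 0], "fingers": 1},
    {"delta_pos": [0.1, 0, 0], "rot": [0, 0, 0], "fingers": 1},
    {"delta_pos": [0.05, 0, 0], "rot": [0, 0, 0], "fingers": 1},
    {"delta_pos": [0.05, 0, 0], "rot": [0, 0, 0], "fingers": 1},
    {"delta_pos": [0.05, 0, 0], "rot": [0, 0, 0], "fingers": 1},
    {"delta_pos": [0.05, 0, 0], "rot": [0, 0, 0], "fingers": 1},
    {"delta_pos": [0.05, 0, 0], "rot": [0, 0, 0], "fingers": 1},
    {"delta_pos": [0, 0, 0], "rot": [0, 0, 0], "fingers": 1},
  ],
)

```text
clock: 28.5
tcp_pos: [0.5461, -0.1496, -0.0192]
orientation: [0.0, 0.736, 0.677, 0.0]
wrist_force: [-0.4, -0.1, 0.1]
finger_gap: -0.0001
```

Run:
```python
from fine import *
to([.5448,-.160,-.021],85.2)
p,d=env.read_camera("side"); np.savez("side8.npz",p=p,d=d)
cv2.imwrite("pics/m8.png",cv2.resize(p[150:270,215:345],(650,600),interpolation=cv2.INTER_CUBIC))
```

```text
clk 28.50 tcp [ 0.5461 -0.1496 -0.0192] psi 85.18 zax [ 0.0001 -0.0001 -1.    ] F [-0.3543 -0.128   0.0509] T [-0.022  -0.0165  0.0387] gap -0.0001 q [-0.4091  0.447  -0.3077  0.8161 -0.      1.2457]
shift units (tool axes now) [-0.5227 -0.0224  0.0878]
rot z units -5.055118488949499e-05
```

View pics/m8.png

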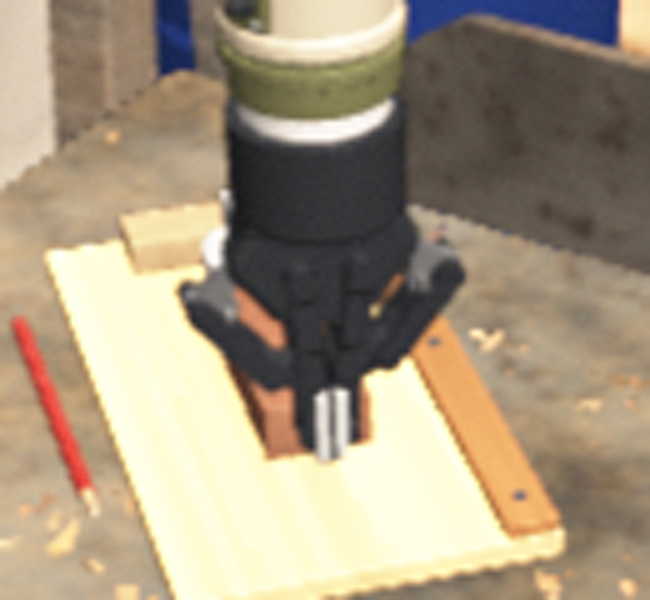

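The side view shows the closed fingers right behind the block's end, maybe 1–3 mm to +x of its centre. I'll trim that and advance slowly.

Emit:
arm_command(
  rows=[
    {"delta_pos": [0, -0.05, 0], "rot": [0, 0, 0], "fingers": 1},
    {"delta_pos": [0.03, 0, 0], "rot": [0, 0, 0], "fingers": 1},
    {"delta_pos": [0.03, 0, 0], "rot": [0, 0, 0], "fingers": 1},
    {"delta_pos": [0.03, 0, 0], "rot": [0, 0, 0], "fingers": 1},
    {"delta_pos": [0.03, 0, 0], "rot": [0, 0, 0], "fingers": 1},
    {"delta_pos": [0.03, 0, 0], "rot": [0, 0, 0], "fingers": 1},
    {"delta_pos": [0.03, 0, 0], "rot": [0, 0, 0], "fingers": 1},
    {"delta_pos": [0.03, 0, 0], "rot": [0, 0, 0], "fingers": 1},
    {"delta_pos": [0.03, 0, 0], "rot": [0, 0, 0], "fingers": 1},
  ],
)

```text
clock: 29.45
tcp_pos: [0.5456, -0.1453, -0.0192]
orientation: [0.0, 0.736, 0.677, -0.0]
wrist_force: [-1.1, -3.1, 0.4]
finger_gap: -0.0002
```

Run:
```python
from fine import *
to([.5448,-.160,-.021],85.2)
```

```text
clk 29.45 tcp [ 0.5456 -0.1453 -0.0192] psi 85.17 zax [ 0.     -0.0012 -1.    ] F [-1.0576 -3.1258  0.365 ] T [-0.7111  0.0673  0.0101] gap -0.0002 q [-0.4018  0.444  -0.3124  0.8138 -0.0011  1.2534]
shift units (tool axes now) [-0.7349  0.0221  0.091 ]
rot z units -9.4917752993082e-05
```

Emit:
arm_command(
  rows=[
    {"delta_pos": [0.01, 0, 0], "rot": [0, 0, 0], "fingers": 1},
    {"delta_pos": [0, 0, 0], "rot": [0, 0, 0], "fingers": 1},
  ],
)

```text
clock: 29.65
tcp_pos: [0.5457, -0.1453, -0.0191]
orientation: [0.001, 0.736, 0.677, -0.0]
wrist_force: [-0.2, -3.8, 0.1]
finger_gap: -0.0002
```

Emit:
arm_command(
  rows=[
    {"delta_pos": [0.02, 0, 0], "rot": [0, 0, 0], "fingers": 1},
    {"delta_pos": [0.02, 0, 0], "rot": [0, 0, 0], "fingers": 1},
  ],
)

```text
clock: 29.85
tcp_pos: [0.5459, -0.1453, -0.019]
orientation: [0.001, 0.737, 0.676, -0.001]
wrist_force: [-0.9, -7.5, -0.5]
finger_gap: -0.0002
```

The block has met the face: the TCP has stopped and the force is rising at about 4.6 N/mm. I'll bring it up to 12 N.

Emit:
arm_command(
  rows=[
    {"delta_pos": [0.02, 0, 0], "rot": [0, 0, 0], "fingers": 1},
    {"delta_pos": [0.02, 0, 0], "rot": [0, 0, 0], "fingers": 1},
    {"delta_pos": [0, 0, 0], "rot": [0, 0, 0], "fingers": 1},
  ],
)

```text
clock: 30.15
tcp_pos: [0.5462, -0.1453, -0.0188]
orientation: [0.002, 0.737, 0.676, -0.001]
wrist_force: [-0.0, -8.0, -0.1]
finger_gap: 0.0001
```

Emit:
arm_command(
  rows=[
    {"delta_pos": [0.01, 0, 0], "rot": [0, 0, 0], "fingers": 1},
    {"delta_pos": [0, 0, 0], "rot": [0, 0, 0], "fingers": 1},
  ],
)

```text
clock: 30.35
tcp_pos: [0.5462, -0.1453, -0.0188]
orientation: [0.002, 0.737, 0.676, -0.001]
wrist_force: [-1.6, -9.6, 1.2]
finger_gap: -0.0
```

Run:
```python
from fine import *
to([.5448,-.160,-.021],85.2)
```

```text
clk 30.35 tcp [ 0.5462 -0.1453 -0.0188] psi 85.10 zax [ 0.0007 -0.0044 -1.    ] F [-1.6187 -9.5611  1.1649] T [-1.8341  0.1628  0.0363] gap -0.0000 q [-0.3998  0.4433 -0.3124  0.8127 -0.0038  1.2566]
shift units (tool axes now) [-0.7375 -0.0065  0.1147]
rot z units -0.0002886834671020861
```

Emit:
arm_command(
  rows=[
    {"delta_pos": [0.02, 0, 0], "rot": [0, 0, 0], "fingers": 1},
    {"delta_pos": [0.02, 0, 0], "rot": [0, 0, 0], "fingers": 1},
    {"delta_pos": [0.01, 0, 0], "rot": [0, 0, 0], "fingers": 1},
    {"delta_pos": [0, 0, 0], "rot": [0, 0, 0], "fingers": 1},
  ],
)

```text
clock: 30.75
tcp_pos: [0.5466, -0.1453, -0.0185]
orientation: [0.003, 0.737, 0.676, -0.002]
wrist_force: [-0.7, -12.2, 0.0]
finger_gap: -0.0002
```

Run:
```python
from fine import *
to([.5448,-.160,-.021],85.2)
```

```text
clk 30.75 tcp [ 0.5466 -0.1453 -0.0185] psi 85.06 zax [ 0.0011 -0.0062 -1.    ] F [ -0.6642 -12.1693   0.0363] T [-2.3488  0.2617  0.0282] gap -0.0002 q [-0.3986  0.4429 -0.3124  0.8121 -0.0053  1.2583]
shift units (tool axes now) [-0.7375 -0.0243  0.1274]
rot z units -0.000382336873603448
```

Emit:
arm_command(
  rows=[
    {"delta_pos": [0.012, 0, 0], "rot": [0, 0, 0], "fingers": 1},
    {"delta_pos": [0, 0, 0], "rot": [0, 0, 0], "fingers": 1},
    {"delta_pos": [0, 0, 0], "rot": [0, 0, 0], "fingers": 1},
    {"delta_pos": [0, 0, 0], "rot": [0, 0, 0], "fingers": 1},
  ],
)

```text
clock: 31.15
tcp_pos: [0.5466, -0.1454, -0.0185]
orientation: [0.003, 0.737, 0.676, -0.002]
wrist_force: [-1.0, -11.8, 0.9]
finger_gap: -0.0003
```

Emit:
arm_command(
  rows=[
    {"delta_pos": [0, 0, 0], "rot": [0, 0, 0], "fingers": 1},
    {"delta_pos": [0, 0, 0], "rot": [0, 0, 0], "fingers": 1},
    {"delta_pos": [0, 0, 0], "rot": [0, 0, 0], "fingers": 1},
  ],
)

```text
clock: 31.45
tcp_pos: [0.5466, -0.1453, -0.0185]
orientation: [0.003, 0.737, 0.676, -0.002]
wrist_force: [-1.1, -12.6, 0.7]
finger_gap: 0.0003
```

Emit:
arm_command(
  rows=[
    {"delta_pos": [0.005, 0, 0], "rot": [0, 0, 0], "fingers": 1},
    {"delta_pos": [0, 0, 0], "rot": [0, 0, 0], "fingers": 1},
    {"delta_pos": [0, 0, 0], "rot": [0, 0, 0], "fingers": 1},
    {"delta_pos": [0, 0, 0], "rot": [0, 0, 0], "fingers": 1},
  ],
)

```text
clock: 31.85
tcp_pos: [0.5466, -0.1454, -0.0185]
orientation: [0.003, 0.737, 0.676, -0.002]
wrist_force: [-1.1, -12.5, -0.1]
finger_gap: -0.0003
```

About 12 N has been held for around a second. Now I'll back off gently, lift and look.

Emit:
arm_command(
  rows=[
    {"delta_pos": [-0.05, 0, 0], "rot": [0, 0, 0], "fingers": 1},
    {"delta_pos": [-0.05, 0, 0], "rot": [0, 0, 0], "fingers": 1},
    {"delta_pos": [-0.05, 0, 0], "rot": [0, 0, 0], "fingers": 1},
    {"delta_pos": [-0.1, 0, 0], "rot": [0, 0, 0], "fingers": 1},
    {"delta_pos": [-0.3, 0, 0], "rot": [0, 0, 0], "fingers": 1},
    {"delta_pos": [-0.4, 0, 0], "rot": [0, 0, 0], "fingers": 1},
    {"delta_pos": [-0.2, 0, -0.8], "rot": [0, 0, 0], "fingers": 1},
    {"delta_pos": [0, 0, -1], "rot": [0, 0, 0], "fingers": 1},
    {"delta_pos": [0, 0, -1], "rot": [0, 0, 0], "fingers": 1},
    {"delta_pos": [0, 0, -1], "rot": [0, 0, 0], "fingers": 1},
    {"delta_pos": [0, 0, -1], "rot": [0, 0, 0], "fingers": 1},
    {"delta_pos": [-0.9, -0.3, -1], "rot": [0, 0, 0], "fingers": 1},
    {"delta_pos": [-0.9, -0.3, 0], "rot": [0, 0, 0], "fingers": 1},
    {"delta_pos": [-0.9, -0.3, 0], "rot": [0, 0, 0], "fingers": 1},
    {"delta_pos": [-0.9, -0.3, 0], "rot": [0, 0, 0], "fingers": 1},
    {"delta_pos": [-0.9, -0.3, 0], "rot": [0, 0, 0], "fingers": 1},
    {"delta_pos": [-0.9, -0.3, 0], "rot": [0, 0, 0], "fingers": 1},
    {"delta_pos": [-0.9, -0.3, 0], "rot": [0, 0, 0], "fingers": 1},
    {"delta_pos": [-0.9, -0.3, 0], "rot": [0, 0, 0], "fingers": 1},
    {"delta_pos": [-0.9, -0.3, 0], "rot": [0, 0, 0], "fingers": 1},
  ],
)

```text
clock: 33.85
tcp_pos: [0.4759, -0.3221, 0.0967]
orientation: [-0.0, 0.736, 0.677, 0.0]
wrist_force: [0.4, -1.6, -0.0]
finger_gap: 0.0001
```

Emit:
arm_command(
  rows=[
    {"delta_pos": [-0.9, -0.3, 0], "rot": [0, 0, 0], "fingers": 1},
    {"delta_pos": [-0.9, -0.3, 0], "rot": [0, 0, 0], "fingers": 1},
    {"delta_pos": [0, 0, 0], "rot": [0, 0, 0], "fingers": 1},
  ],
)

```text
clock: 34.15
tcp_pos: [0.4606, -0.3584, 0.0967]
orientation: [0.0, 0.737, 0.676, -0.0]
wrist_force: [0.2, -0.3, -0.1]
finger_gap: -0.0
```

```bash
python3 chk.py 9 2>/dev/null | grep -v resid
python3 - <<'E'
from fine import *
o,C=edges("top",*env.read_camera("top")); print("board",*rect(o["board"]))
f=np.load("top0.npz"); C0=cloud("top",f["d"]); p=np.load("f9.npy")
dd=np.abs(p-f["p"].astype(float)).max(2)>50; dd[225:285,180:330]=0
k=cv2.morphologyEx(dd.astype(np.uint8),cv2.MORPH_OPEN,np.ones((2,2))); n,_,st,ce=cv2.connectedComponentsWithStats(k); print("changes elsewhere",[(s[:5].tolist()) for s in st[1:] if s[4]>8])
E
```

```text
clk 34.15 tcp [ 0.4606 -0.3584  0.0967] psi 85.02 zax [ 0.0002 -0.0005 -1.    ] F [ 0.1824 -0.3099 -0.105 ] T [-0.012   0.0461 -0.0106] gap -0.0000 q [-0.7986  0.3727 -0.1064  1.0911 -0.0002  0.8591]
shift units (tool axes now) [9.5023 3.4065 4.8289]
rot z units -0.0004996460477349905
work rect (board mm) (-2.3205318450927734, 21.057281494140625) (163.09487915039062, 55.136043548583984) 89.75531768798828
+y end 74 ccw vs board 1.68 [  0.7282 101.4592]
-y end 134 ccw vs board 1.08 [ -2.3532 -59.3806]
+x 308 ccw vs board 0.03 [24.5212 21.9476]
-x 304 ccw vs board -0.61 [-29.0674  20.9079]
face top n 15 deg(+ccw vs board) 5.64 mid [ 4.8301 52.7769]
 -0.7]
face bottom n 10 deg(+ccw vs board) -2.53 mid [ 8.6177 47.6765]
work [551.453  -80.8626] [np.float64(50.3), np.float64(111.1)] 85.51212 board mm [[-1.0479 -2.4574]]
bar [558.0265  -5.3008] [np.float64(14.6), np.float64(42.3)] 85.58326 board mm [[-0.7277 73.3892]]
board [539.7076 -77.2967] [np.float64(144.3), np.float64(299.6)] 85.28089
changes elsewhere [[293, 195, 314, 285, 36097], [504, 213, 6, 6, 23], [419, 266, 6, 4, 18], [432, 267, 5, 7, 31], [576, 266, 40, 67, 407], [567, 292, 58, 88, 1897], [405, 297, 12, 26, 210], [495, 296, 4, 3, 11], [575, 302, 5, 6, 21], [553, 338, 25, 27, 176], [392, 360, 3, 3, 9], [555, 369, 4, 3, 10], [556, 377, 12, 17, 110], [321, 399, 6, 7, 18], [267, 404, 51, 51, 422], [537, 407, 5, 5, 18], [520, 432, 3, 5, 12], [259, 448, 6, 7, 22], [502, 455, 10, 9, 63], [255, 457, 9, 10, 31], [260, 457, 13, 11, 60], [129, 460, 42, 18, 389], [245, 462, 6, 6, 18], [165, 466, 16, 14, 104], [240, 470, 12, 10, 46], [253, 471, 5, 6, 14], [92, 472, 12, 8, 65], [155, 474, 8, 6, 34], [142, 476, 9, 4, 21], [230, 477, 4, 3, 10], [288, 477, 6, 3, 13]]
```

View pics/c9.png

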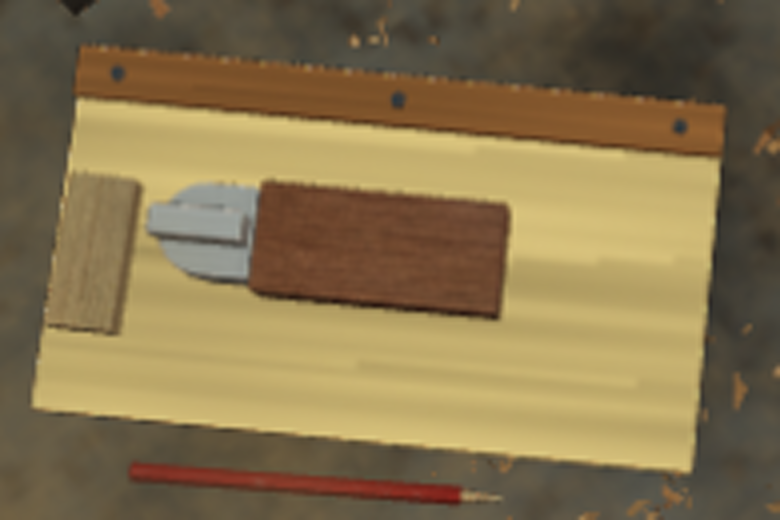

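The block's end sits against the face with no visible gap, and the off-cut and pencil look unmoved. Handing in.

```bash
python3 -c "
from workcell import env
print(env.hand_in(), env.get_state()['clock'])"
```

```text
the job is handed in; nothing more can be done
the job is handed in; nothing more can be done
```

The stop is screwed down square and the block is seated against its flat face. I handed the job in at about 34 s of the 72 s allowed.

**What I did**
- I gripped the stop's bar and turned it about 164° clockwise, roughly 10° past square to allow for the spring-back, then let go.
- I gripped the block, squared it, slid it to about 6 mm from the face and released it.
- With the fingers shut I pushed it home from behind. The readings during the hold were 11.8 to 12.6 N for about a second, and no reading I took was higher. I then backed off and moved the arm clear.

**Last checks, from the top camera**

| | Measured | Target |
|---|---|---|
| Stop bar yaw | 85.6° | 85.2–85.3° (board) |
| Block yaw | 85.5° | 85.2–85.3° (board) |
| Block centre relative to bar | about 0.3 mm to -x | 0 |
| Block centre along the board (y) | -2.5 mm | -2 mm |

No gap to the face is visible, and the off-cut and pencil have not moved.

**What failed or disagreed**
- **First grasp:** it closed on nothing, because the real fingertips are about 40 mm above the reported TCP. I corrected for that afterwards.
- **Stop angle:** after release, the face-edge fits put the stop 0.4° to 1.3° short of square (best 0.7° to 0.9°). The later bar measurement puts it about 0.3° short.
- **Last edge fits:** the fine edge fits failed in the last two pictures because steel and wood merged, so the final angles come from the coarser rectangle fits.
- **Push force:** the moment reading suggested about 10 N when the wrist force read 12 N, so I went by the wrist force.
- **Other bystanders:** my picture comparison for changes elsewhere was swamped by the arm standing in view, so I did not check the remaining bystanders at the end.

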